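Pack the wax rings for the casting house

TASK

Pack the wax rings into the carrying case for the casting house: put every loose ring from the bench onto an empty peg, one ring to a peg, and leave the rings already in the case where they are. Then set the cover squarely down over them so that both brass turn-buttons come up through its slots (turn a button in line with the slot first if it stands across), and turn both buttons fully a quarter turn clockwise to lock the cover on. Do not upset or shift the other things on the bench.

Things in the scene. Friction and masses are not known exactly. Their poses are not given: they have to be found in the camera images.
- case: Base of a flat carrying case, fixed to the bench: a wooden board 104 x 314 mm, its upper face (the ledge the cover rests on) 14 mm above the bench, with a cork bed 74 x 284 mm whose top is 19 mm above the bench. Five pegs and two turn-buttons stand in one row along its middle. Origin: centre of the underside, on the bench; y along the long side, z up.
- peg_1 (a point): Foot of peg 1 of five, at the cork's top (case frame y = -88 mm, x = 0, z = 19 mm). Light wooden peg 9.6 mm thick, 22 mm tall, tapered over its last 6 mm. Empty at the start.
- peg_2 (a point): Foot of peg 2 of five, at the cork's top (case frame y = -44 mm, x = 0, z = 19 mm). Light wooden peg 9.6 mm thick, 22 mm tall, tapered over its last 6 mm. At the start it is empty or already carries a packed ring.
- peg_3 (a point): Foot of peg 3 of five, at the cork's top (case frame y = 0 mm, x = 0, z = 19 mm). Light wooden peg 9.6 mm thick, 22 mm tall, tapered over its last 6 mm. Empty at the start.
- peg_4 (a point): Foot of peg 4 of five, at the cork's top (case frame y = 44 mm, x = 0, z = 19 mm). Light wooden peg 9.6 mm thick, 22 mm tall, tapered over its last 6 mm. At the start it is empty or already carries a packed ring.
- peg_5 (a point): Foot of peg 5 of five, at the cork's top (case frame y = 88 mm, x = 0, z = 19 mm). Light wooden peg 9.6 mm thick, 22 mm tall, tapered over its last 6 mm. Empty at the start.
- button_left (a point): Point on the upright axis of the turn-button at the +y end of the case (case frame y = +132 mm), at the underside of its T-head, 54.5 mm above the bench. The brass T-head is a bar 30 mm long, 10 mm wide, 13 mm high (54.5 to 67.5 mm above the bench, a narrower ridge to 70 mm) on a 10 mm round neck. The point itself does not turn.
- button_right (a point): The same for the turn-button at the -y end of the case (case frame y = -132 mm).
- turn_left (a joint): Angle of the left turn-button, 0 to 1.571 rad between stops, growing clockwise seen from above. 0: bar along the case's x axis, in line with the cover's slot; 1.571: along the case's y axis, across the slot, locked. At q the bar lies along the case's x axis turned by -q about z. Grip the bar's sides to turn it; friction (0.04 N m) holds it.
- turn_right (a joint): The same for the right turn-button.
- cover: Loose cover, 0.35 kg: an upside-down tray 90 x 300 mm, clear walls 4 mm thick and 32 mm high under a 6 mm wooden top with two slots. Origin: centre of the rim's lower edge, z up, y along its long side. It starts upright on the bench. On the case its rim rests on the ledge, its origin 14 mm above the case's, axes along the case's, either way round; a ring not seated holds it up.
- slot_a (a point): Centre of one of the cover's two brass-framed slots, at the upper face (cover frame y = +132 mm, z = 38 mm); the other is at y = -132 mm. Each is 35 mm along the cover's x by 15 mm along its y: 2.5 mm play all round a T-head that stands at 0. Seated, the upper face is 52 mm above the bench, 2.5 mm below the T-heads.
- cover_grip (a point): Centre of the cover's handle: a dark wooden bar 14 mm wide (cover x), 100 mm long (cover y) and 14 mm high, 63 mm above the cover's rim (top at 70 mm), on two 10 mm brass pillars 38 mm either side of this point; the gap under the bar is 18 mm high.
- ring_1: Loose carved wax ring, 31 mm across, 15 mm high, bore about 15 mm, 12 g, lying flat on the bench. Origin: centre of its underside, z along the bore. May be absent.
- ring_2: Loose carved wax ring, 31 mm across, 15 mm high, bore about 15 mm, 12 g, lying flat on the bench. Origin: centre of its underside, z along the bore. May be absent.
- ring_3: Loose carved wax ring, 31 mm across, 15 mm high, bore about 15 mm, 12 g, lying flat on the bench. Origin: centre of its underside, z along the bore. May be absent.
- ring_4: Loose carved wax ring, 31 mm across, 15 mm high, bore about 15 mm, 12 g, lying flat on the bench. Origin: centre of its underside, z along the bore. May be absent.
- packed_2: Wax ring of the same kind, already packed flat on peg 2 at the start; must stay there. Only one of packed_2 and packed_4 is there at a start; the other's peg is empty.
- packed_4: Wax ring of the same kind, already packed flat on peg 4 at the start; must stay there. Only one of packed_2 and packed_4 is there at a start; the other's peg is empty.
- canister: Bystander: black film canister, 34 mm across, 47 mm high, standing. Origin: centre of its underside.
- polish_bar: Bystander: bar of polishing compound, 34 x 96 x 32 mm. Origin: centre of its underside.

How it is judged:
By the outcome, as a careful person would: the job done as asked, in the order asked, and still so for the second after the job is handed in, with the robot touching nothing.
Of ring_1, ring_2, ring_3, ring_4 only 3 to 4 are there at a start; the rules pass over those that are not, and their reading is None.
Of packed_2, packed_4 only 1 to 1 are there at a start; the rules pass over those that are not, and their reading is None.
At some moment in a run one of ring_1, ring_2, ring_3, ring_4, cover may be knocked a few centimetres aside while the robot is not near it.
Once in a run the grip may slacken for a moment while it holds something.
It also fails if it takes over 192 s, if anything falls off the work surface, if the arm or the gripper's body presses on something with over 40 N, if the wrist force passes 120 N, or if a joint passes its speed limit or range.

ROBOT

A 6-joint arm with a two-finger parallel gripper is mounted at the origin on a cart in front of the work surface, level with it; the furniture and walls round the work are solid. World frame = base frame: x ahead of the robot, y to its left, z up, the work surface at z = 0. Lengths are in m, angles in rad, forces in N, time in s.
With the tool pointing down it reaches from about 0.35 to 0.775 m from the base axis. Payload 7.3 kg.
Tool frame: the origin (TCP) lies between the finger pads; the fingertips stand 25 mm ahead of it and the grasp point (between the pads) lies 6 mm ahead of it; y points along the fingers, z is the direction in which the jaws open and shut, and the axes are right-handed (so a half turn about y gives the same grasp; the last joint's range is limited). The gripper opens to 92 mm and grips with 3 to 60 N. Pads are 19 mm wide; open, the fingers measure 130 mm over their backs; the gripper's body (75 mm by 190 mm) begins 47 mm behind the grasp point.
Start: joints at [1.113, 0.342, 1.524, -0, 1.275, -0.146], TCP at [0.161, 0.5, 0.252] pointing down, gripper open.
Joint ranges: [-2.53, 2.53], [-0.77, 2.02], [0.04, 2.7], [-1, 4.14], [0.28, 2.66], [-3.11, 3.11]. Speed limits (rad/s): [2.57, 2.57, 3.14, 3.14, 3.14, 3.14].

INTERFACE

Orientations are given as [roll, pitch, yaw] about the fixed x, y, z axes, in that order (R = Rz(yaw) Ry(pitch) Rx(roll)).
In Python, from cell import sensors, read_camera, hand_in gives the robot as it stands. The module is installed in compiled form; this text tells all that it offers.
- The arm moves only by the tool send_rows, never from a script. Its argument "motion" is a list that holds one entry, the list of rows, each a list of 4 numbers: the shift along the tool's x, y, z in m, then the turn about the tool's y in degrees. In form: [[[tx, ty, tz, twist], ...]]. A call has 1 to 8 rows; each row is the pose to reach, as a shift and turn from the pose measured when the call began, along the tool's axes at that moment; what a row does not reach only later rows make up. A row lasts 1/10 s, in which the tool goes at most 50 mm and 8.59 degrees, less where a joint would pass 70% of its speed; a pose out of reach is approached as far as the arm can. A call with a gripper value outside its range is refused whole. "gripper" is the opening, from 0 (shut) to 1 (fully open), set as the call begins (left out, the last holds). The fingers move at their own pace and stop on an object; "grip_force" is the grip in N (left out, the last holds). Time passes only in rows, so rows that repeat a pose let the fingers close. It gives the time, the measured TCP pose, the force and the opening at its end, in the units of the state.
- sensors.observe(): the state, without advancing time (a new reading comes with each control period).
- read_camera(name): name is "scene" or "side" or "wrist"; returns a dict with "frame" (400x640x3 uint8, red, green, blue), "fx", "fy", "cx", "cy" (pixels), "distortion" ([k1, k2, p1, p2, k3] as OpenCV has them; the pictures are not rectified), "extrinsics" (4x4, takes a point from world to camera coordinates). Camera axes: x right, y up, looking along -z (the intrinsics and any distortion apply to the point x, -y, -z); pixel columns grow to the right and rows downward; lengths in m; the calibration is good to about 2 mm. A picture is of the moment at which its call begins. There is no depth.
- hand_in(): hands the job in, once; it reports no verdict.
The state is a dict: "time": time; "qpos": joint angles; "qvel": joint speeds; "joint_efforts": joint torques, N m; "tool_pos": TCP position; "tool_rot": TCP orientation; "contact_force": force on the tool from outside, world axes, zero at the start; "torque": the same for the moment, N m; "opening": finger opening in m.
Only numpy, scipy, OpenCV 4.12 (cv2) and the standard library are available. Lean on these libraries where they do the work, as an engineer would, in place of code of your own. Each camera call takes 0.05 s, during which the arm holds its last target.

## Working session

There is one attempt and no reset: what is moved stays moved. The work goes in short steps, Python scripts to look and compute and a tool call to move; the robot and the scene stay as the last step left them, time stands still between calls to the robot, and variables do not carry over. Pictures are saved under pics/ and viewed, and the job is handed in when it is done.

Besides the shell and the picture viewer there is one more tool, called after "Request:" as name([rows], argument=value, ...), one row to a line, values as JSON. send_rows: Moves the arm, as the interface text tells. Its arguments: {"type":"object","properties":{"motion":{"type":"array"},"gripper":{"type":"number"},"grip_force":{"type":"number"}},"required":["motion"]}

```bash
mkdir -p pics; ls; cat > h.py <<'E'
import numpy as np, cv2
from cell import sensors, read_camera, hand_in
def snap(n,f):
    c=read_camera(n); cv2.imwrite('pics/'+f,c['frame'][:,:,::-1]); np.save('pics/'+f[:-4]+'.npy',c,allow_pickle=True); return c
def load(f): return np.load('pics/'+f+'.npy',allow_pickle=True).item()
def K(c): return np.array([[c['fx'],0,c['cx']],[0,c['fy'],c['cy']],[0,0,1.]])
F=np.diag([1,-1,-1.])
def proj(c,P):
    P=np.atleast_2d(P).astype(float); E=np.array(c['extrinsics']); q=(P@E[:3,:3].T+E[:3,3])@F
    return cv2.projectPoints(q.reshape(-1,1,3),np.zeros(3),np.zeros(3),K(c),np.array(c['distortion'],float))[0].reshape(-1,2)
def ray(c,uv):
    E=np.array(c['extrinsics']); u=cv2.undistortPoints(np.array(uv,float).reshape(-1,1,2),K(c),np.array(c['distortion'],float)).reshape(-1,2)
    d=np.c_[u,np.ones(len(u))]@F@E[:3,:3]; o=-E[:3,:3].T@E[:3,3]; return o,d
def onz(c,uv,z):
    o,d=ray(c,uv); return o+d*((z-o[2])/d[:,2])[:,None]
E
python3 - <<'E'
from h import *
for n in ['scene','side','wrist']:
    c=snap(n,n+'0.png'); print(n,c['fx'],c['distortion'],np.round(-np.array(c['extrinsics'])[:3,:3].T@np.array(c['extrinsics'])[:3,3],3))
print(sensors.observe())
E
```

```text
pics
scene 380.9084956213519 [0.00095774 0.         0.         0.         0.        ] [ 0.157 -0.604  0.754]
side 389.6841746080245 [-0.06509753  0.          0.          0.          0.        ] [ 0.513 -0.89   0.673]
wrist 319.9119781027561 [-0.05716172  0.          0.          0.          0.        ] [0.081 0.524 0.385]
{'time': 0.15, 'qpos': array([ 1.11299723e+00,  3.42550375e-01,  1.52481229e+00,  6.23533699e-06,
        1.27541017e+00, -1.45982707e-01]), 'qvel': array([ 6.86418709e-05, -1.27059396e-03, -2.02125481e-03, -4.86471437e-04,
        2.07652318e-04, -1.27446355e-03]), 'joint_efforts': array([ 1.24149999e-03, -4.31472874e+01, -2.44351226e+01,  7.17869354e-02,
        5.37709985e-02, -1.00660423e-04]), 'tool_pos': array([0.16090423, 0.4994339 , 0.25120586]), 'tool_rot': array([-1.57196309e+00,  1.77574462e-04, -3.11818314e-01]), 'contact_force': array([ 0.74458501, -0.25385166, -0.44081119]), 'torque': array([0.01801099, 0.00711142, 0.0211145 ]), 'opening': 0.09198329505306774}
```

View pics/scene0.png

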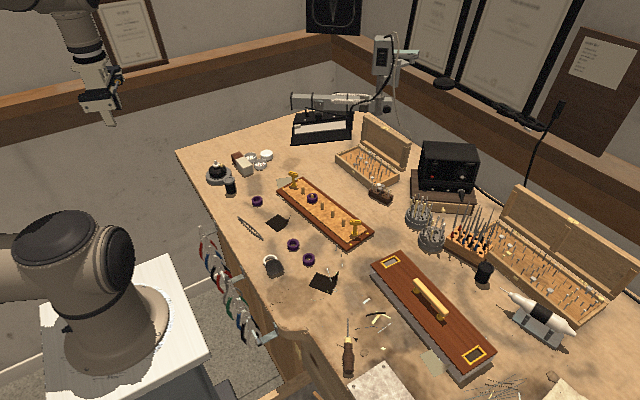

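View pics/side0.png

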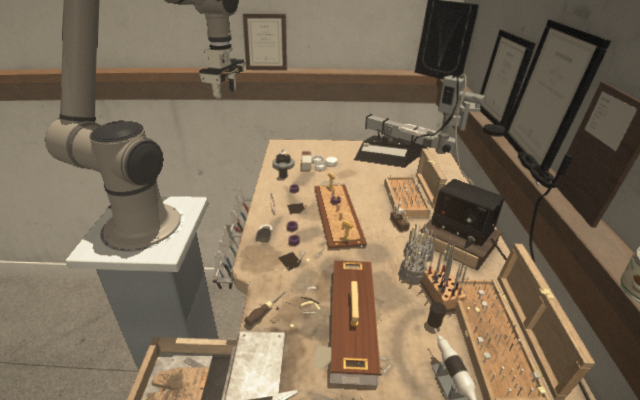

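View pics/wrist0.png

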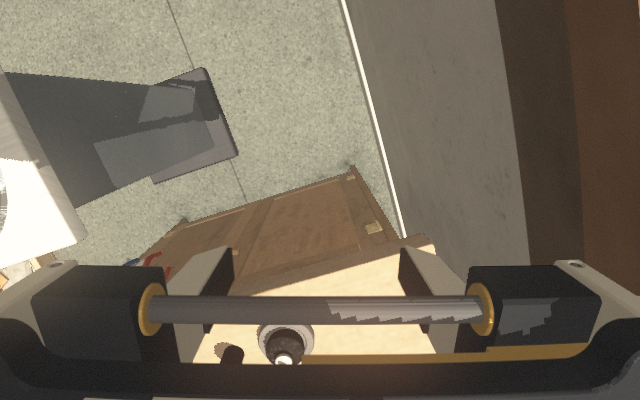

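```bash
python3 - <<'E'
from h import *
a=cv2.imread('pics/scene0.png'); cv2.imwrite('pics/sz.png',cv2.resize(a[130:290,180:400],None,fx=3.6,fy=3.6,interpolation=2))
a=cv2.imread('pics/side0.png'); cv2.imwrite('pics/dz.png',cv2.resize(a[140:280,230:400],None,fx=4.2,fy=4.2,interpolation=2))
for f in ['scene0','side0']:
    c=load(f); im=c['frame']; hsv=cv2.cvtColor(im,cv2.COLOR_RGB2HSV)
    m=cv2.inRange(hsv,(120,60,20),(160,255,255))
    n,l,s,ce=cv2.connectedComponentsWithStats(m)
    for i in range(1,n):
        if s[i,4]>8: print(f,s[i],ce[i].round(1),onz(c,ce[i],0.0075 ).round(3))
E
```

```text
scene0 [307 193  10  10  59] [311.8 198.4] [[0.569 0.13  0.007]]
scene0 [252 196  10  10  71] [256.7 200.9] [[0.427 0.208 0.007]]
scene0 [287 239  12  12  94] [292.6 244.6] [[0.434 0.001 0.007]]
scene0 [303 253  11  13 103] [308.1 259.3] [[ 0.444 -0.063  0.007]]
```

View pics/sz.png

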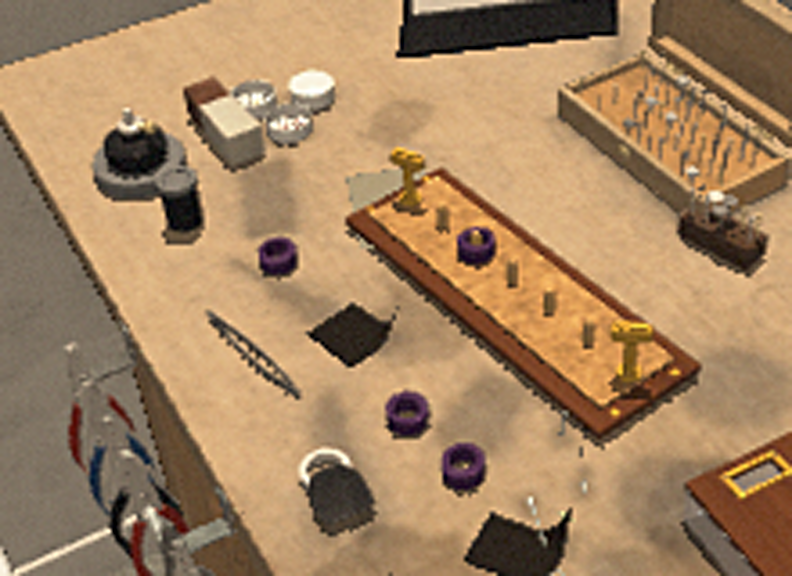

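View pics/dz.png

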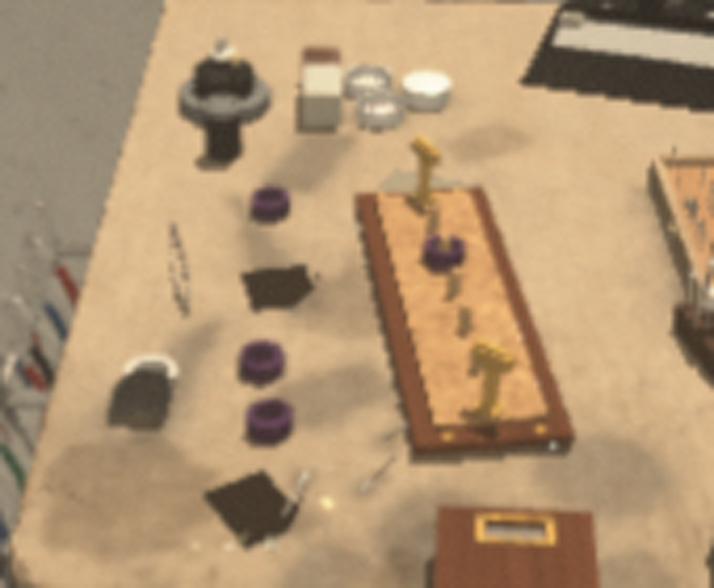

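```bash
python3 - <<'E'
from h import *
c=load('scene0'); p=onz(c,[(276.4,191.7),(302.2,176.7),(374.4,231.7),(346.7,250)],.014);print(p.round(3),p.mean(0), [np.linalg.norm(p[i]-p[i-1]).round(3) for i in range(4)])
d=load('side0'); z=lambda u,v:(230+u/4.2,140+v/4.2)
p2=onz(d,[z(357,196),z(482,188),z(573,435),z(412,447)],.014);print(p2.round(3),p2.mean(0), [np.linalg.norm(p2[i]-p2[i-1]).round(3) for i in range(4)])
for p in(p,p2):
  v=p[0]+p[1]-p[2]-p[3];print(np.degrees(np.arctan2(v[1],v[0])))
im=c['frame'].copy()
a=cv2.imread('pics/scene0.png'); cv2.imwrite('pics/sz2.png',cv2.resize(a[240:390,360:510],None,fx=4,fy=4,interpolation=2))
E
```

```text
[[ 0.492  0.206  0.014]
 [ 0.593  0.227  0.014]
 [ 0.638 -0.081  0.014]
 [ 0.539 -0.094  0.014]] [0.56539458 0.06453111 0.014     ] [np.float64(0.304), np.float64(0.103), np.float64(0.311), np.float64(0.099)]
[[ 0.494  0.209  0.014]
 [ 0.592  0.225  0.014]
 [ 0.637 -0.081  0.014]
 [ 0.535 -0.095  0.014]] [0.56456135 0.0647028  0.014     ] [np.float64(0.307), np.float64(0.1), np.float64(0.309), np.float64(0.103)]
98.63227042738694
98.0063353986719
```

View pics/sz2.png

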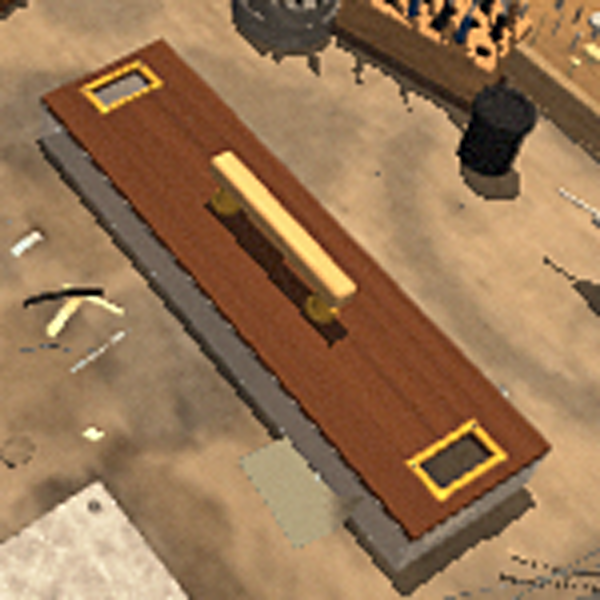

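```bash
python3 - <<'E'
from h import *
c=load('scene0'); s=onz(c,[(390.5,261.75),(474.5,355.25)],.038); v=s[0]-s[1]; print(s,s.mean(0),np.linalg.norm(v),np.degrees(np.arctan2(v[1],v[0])))
p=onz(c,np.array([(42,98),(163,40),(551,450),(415,537)])/4+[360,240],.038);v=p[0]+p[1]-p[2]-p[3];print(p,p.mean(0),np.degrees(np.arctan2(v[1],v[0])))
w=load('wrist0');E=np.array(w['extrinsics']);print(E.round(3)); 
from scipy.spatial.transform import Rotation as R
o=sensors.observe();T=np.eye(4);T[:3,:3]=R.from_euler('xyz',o['tool_rot']).as_matrix();T[:3,3]=o['tool_pos'];print((E@T).round(4)); np.save('tc.npy',E@T)
for uv in [(320,100),(320,200),(320,260)]: print(uv,onz(w,uv,0).round(3))
E
```

```text
[[ 0.59400025 -0.19640277  0.038     ]
 [ 0.5835917  -0.46059529  0.038     ]] [ 0.58879597 -0.32849903  0.038     ] 0.2643974709927039 87.74384920134142
[[ 0.54889953 -0.17768189  0.038     ]
 [ 0.63850234 -0.18130211  0.038     ]
 [ 0.62572909 -0.48036612  0.038     ]
 [ 0.53843865 -0.47542477  0.038     ]] [ 0.5878924  -0.32869372  0.038     ] 87.77055852717673
[[ 0.307  0.952 -0.002 -0.523]
 [-0.906  0.292 -0.308  0.039]
 [-0.292  0.096  0.952 -0.393]
 [ 0.     0.     0.     1.   ]]
[[ 1.000e-04  6.000e-04  1.000e+00  1.100e-03]
 [-9.515e-01  3.078e-01 -1.000e-04 -3.850e-02]
 [-3.078e-01 -9.515e-01  6.000e-04 -1.527e-01]
 [ 0.000e+00  0.000e+00  0.000e+00  1.000e+00]]
(320, 100) [[0.078 0.53  0.   ]]
(320, 200) [[0.193 0.493 0.   ]]
(320, 260) [[0.272 0.468 0.   ]]
```

```bash
cat >> h.py <<'E'
from scipy.spatial.transform import Rotation as Rr
def go(x,y,z,yaw):
    o=sensors.observe(); R=Rr.from_euler('xyz',o['tool_rot']).as_matrix(); d=R.T@(np.array([x,y,z])-o['tool_pos'])
    cy=np.degrees(np.arctan2(R[1,0],R[0,0])); tw=(cy-yaw+180)%360-180
    n=max(np.linalg.norm(d)/.05,abs(tw)/8.59)
    print('shift',d.round(4),'twist',round(tw,2),'rows',round(n,1),'| pos',o['tool_pos'].round(4),'yaw',round(cy,2),'t',round(o['time'],1),'F',o['contact_force'].round(1),'op',round(o['opening'],4),'q',o['qpos'].round(2))
E
python3 -c "
from h import *
go(.545,.035,.32,-81.7)"
```

```text
shift [ 0.508  -0.0685 -0.3243] twist 63.83 rows 12.1 | pos [0.1609 0.4994 0.2512] yaw -17.87 t 0.1 F [ 0.7 -0.3 -0.4] op 0.092 q [ 1.11  0.34  1.52  0.    1.28 -0.15]
```

Request:
send_rows([
  [[0.508,-0.0685,-0.3243,63.83],[0.508,-0.0685,-0.3243,63.83],[0.508,-0.0685,-0.3243,63.83],[0.508,-0.0685,-0.3243,63.83],[0.508,-0.0685,-0.3243,63.83],[0.508,-0.0685,-0.3243,63.83],[0.508,-0.0685,-0.3243,63.83],[0.508,-0.0685,-0.3243,63.83]],
])

```text
time: 0.95
tool_pos: [0.415, 0.1915, 0.297]
tool_rot: [-1.571, -0.001, -1.431]
contact_force: [1.2, 1.7, 0.1]
opening: 0.0919
```

```bash
python3 -c "
from h import *
go(.545,.035,.32,-81.7)"
```

```text
shift [ 0.1731 -0.023   0.1069] twist -0.29 rows 4.1 | pos [0.415  0.1915 0.297 ] yaw -81.99 t 0.9 F [1.2 1.7 0.1] op 0.0919 q [ 0.26  0.18  1.62 -0.    1.34  0.13]
```

Request:
send_rows([
  [[0.173,-0.023,0.107,0],[0.173,-0.023,0.107,0],[0.173,-0.023,0.107,0],[0.173,-0.023,0.107,0],[0.173,-0.023,0.107,0],[0.173,-0.023,0.107,0]],
])

```text
time: 1.55
tool_pos: [0.5455, 0.0339, 0.3192]
tool_rot: [-1.573, -0.0, -1.434]
contact_force: [-0.1, 0.9, 0.1]
opening: 0.0917
```

```bash
python3 -c "
from h import *
go(.545,.035,.32,-81.7)
snap('wrist','w1.png');snap('scene','s1.png')"
```

```text
shift [-0.0011 -0.0008 -0.0003] twist -0.44 rows 0.1 | pos [0.5455 0.0339 0.3192] yaw -82.14 t 1.6 F [-0.1  0.9  0.1] op 0.0917 q [-0.08  0.34  1.34 -0.    1.46 -0.21]
```

View pics/w1.png

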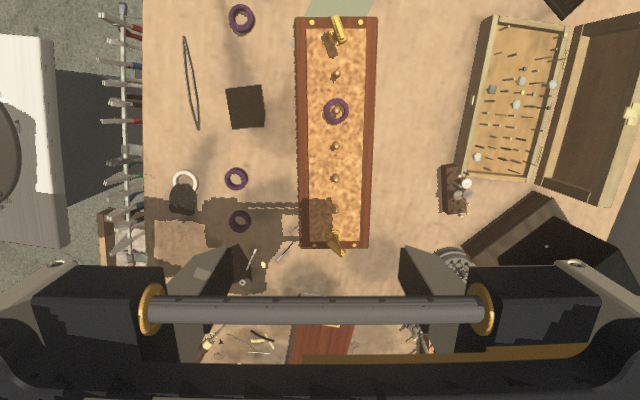

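```bash
python3 - <<'E'
from h import *
w=load('w1'); a=cv2.imread('pics/w1.png'); 
b=np.hstack([cv2.resize(a[5:70,285:395],None,fx=3.6,fy=6*.6,interpolation=2),cv2.resize(a[205:270,285:395],None,fx=3.6,fy=3.6,interpolation=2)]);cv2.imwrite('pics/w1z.png',b)
hsv=cv2.cvtColor(w['frame'],cv2.COLOR_RGB2HSV); m=cv2.inRange(hsv,(120,60,20),(160,255,255)); n,l,s,ce=cv2.connectedComponentsWithStats(m)
for i in range(1,n):
    if s[i,4]>40:
        cn=max(cv2.findContours((l==i).astype(np.uint8),0,2)[0],key=cv2.contourArea);e=cv2.fitEllipse(cn); print(s[i],e,onz(w,e[0],.0095).round(4), onz(w,e[0],.0275).round(4))
# bed corners
yaw=np.radians(8.3);R=np.array([[np.cos(yaw),-np.sin(yaw)],[np.sin(yaw),np.cos(yaw)]])
for y in(-.088,-.044,0,.044,.088): 
    p=R@[0,y]+[.565,.0645]; print(y,p,proj(w,[[*p,.019],[*p,.041]]).round(1).tolist())
for y in(-.132,.132):
    p=R@[0,y]+[.565,.0645];print(p,proj(w,[[*p,.019],[*p,.07]]).round(1).tolist())
print(proj(w,[[*(R@[x,y]+[.565,.0645]),.014] for x,y in((-.052,.157),(.052,.157),(.052,-.157),(-.052,-.157))]).round(1).tolist())
E
```

```text
-0.088 [ 0.57770335 -0.02257827] [[333.3, 208.4], [334.1, 213.4]]
-0.044 [0.57135167 0.02096087] [[333.6, 178.2], [334.4, 182.0]]
0 [0.565  0.0645] [[333.8, 146.3], [334.7, 148.5]]
0.044 [0.55864833 0.10803913] [[334.1, 112.5], [335.1, 113.0]]
0.088 [0.55229665 0.15157827] [[334.4, 76.8], [335.4, 75.4]]
[ 0.58405502 -0.0661174 ] [[333.0, 236.8], [334.9, 252.1]]
[0.54594498 0.1951174 ] [[334.6, 39.3], [337.2, 30.4]]
[[292.3, 18.6], [376.7, 18.2], [367.0, 250.4], [298.3, 250.9]]
```

View pics/w1z.png

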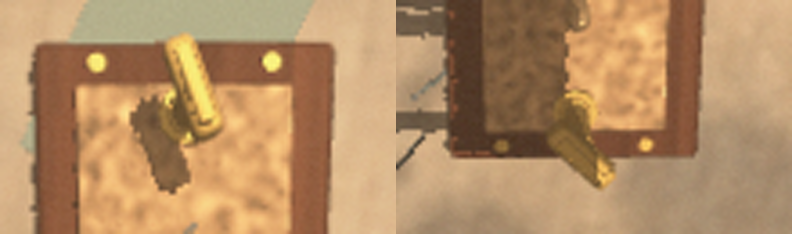

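```bash
cat >> h.py <<'E'
def rings(c,z,amin=25):
    hsv=cv2.cvtColor(c['frame'],cv2.COLOR_RGB2HSV); m=cv2.inRange(hsv,(115,40,15),(175,255,255)); n,l,s,ce=cv2.connectedComponentsWithStats(m,connectivity=8)
    for i in range(1,n):
        if s[i,4]>amin:
            cn=np.vstack(cv2.findContours((l==i).astype(np.uint8),0,2)[0]); h=cv2.convexHull(cn)
            if len(h)<5: continue
            mm=cv2.moments(h); e=(mm['m10']/mm['m00'],mm['m01']/mm['m00']); print(s[i],np.round(e,1),onz(c,e,z).round(4)[0])
E
python3 - <<'E'
from h import *
for f in('w1','s1'):
  rings(load(f),.0075)
w=load('w1');print(w['frame'][16:22,225:250:2].tolist()[2])
E
```

```text
[229   4  24  27 284] [240.5  17.1] [0.4254 0.2073 0.0075]
[325  98  23  25 246] [335.9 110.1] [0.5612 0.1112 0.0075]
[225 169  22  21 222] [235.4 179. ] [ 0.4336 -0.0018  0.0075]
[233 218  17  14  54] [241.8 225.6] [ 0.4474 -0.072   0.0075]
[307 193  10  10  68] [311.5 197.7] [0.5703 0.1327 0.0075]
[252 196  10  10  86] [256.6 200.6] [0.4274 0.209  0.0075]
[287 239  12  12 106] [292.7 244.4] [0.4349 0.0014 0.0075]
[303 253  12  13 117] [308.3 259. ] [ 0.4446 -0.0627  0.0075]
[[172, 143, 113], [175, 146, 114], [117, 86, 95], [113, 82, 92], [83, 61, 64], [154, 125, 101], [208, 173, 133], [209, 174, 135], [215, 180, 140], [217, 182, 140], [215, 181, 137], [145, 118, 99], [109, 76, 92]]
```

```bash
python3 -c "
from h import *
go(.4445,-.0635,.08,8.3)"
```

```text
shift [ 0.0845  0.2398 -0.1123] twist -90.27 rows 10.5 | pos [0.5443 0.0359 0.3196] yaw -81.97 t 1.6 F [-0.4  0.2 -0.8] op 0.0922 q [-0.07  0.34  1.34 -0.    1.46 -0.21]
```

Request:
send_rows([
  [[0.0845,0.24,-0.1123,-90.2],[0.0845,0.24,-0.1123,-90.2],[0.0845,0.24,-0.1123,-90.2],[0.0845,0.24,-0.1123,-90.2],[0.0845,0.24,-0.1123,-90.2],[0.0845,0.24,-0.1123,-90.2],[0.0845,0.24,-0.1123,-90.2],[0.0845,0.24,-0.1123,-90.2]],
], gripper=0.65)

```text
time: 2.45
tool_pos: [0.443, -0.062, 0.0794]
tool_rot: [-1.571, 0.004, -0.224]
contact_force: [0.5, 0.6, 0.6]
opening: 0.0597
```

```bash
python3 -c "
from h import *
go(.4445,-.0635,.08,8.3)"
```

```text
shift [ 0.0018 -0.0006 -0.0011] twist -21.11 rows 2.5 | pos [ 0.443  -0.062   0.0794] yaw -12.81 t 2.5 F [0.5 0.6 0.6] op 0.0597 q [-0.31  0.44  1.95 -0.    0.76 -1.66]
```

Request:
send_rows([
  [[0.0018,-0.0006,-0.001,-21],[0.0018,-0.0006,-0.001,-21],[0.0018,-0.0006,-0.001,-21],[0.0018,-0.0006,-0.001,-21],[0.0018,-0.0006,-0.001,-21]],
])

```text
time: 2.95
tool_pos: [0.4443, -0.0623, 0.0803]
tool_rot: [-1.57, 0.003, 0.142]
contact_force: [0.3, 0.1, 0.1]
opening: 0.0599
```

```bash
python3 -c "
from h import *
go(.4445,-.0635,.029,8.3)
snap('wrist','w2.png');snap('scene','s2.png');snap('side','d2.png')
rings(load('w2'),.0075)"
```

```text
shift [ 0.0002  0.0513 -0.0013] twist -0.14 rows 1.0 | pos [ 0.4443 -0.0623  0.0803] yaw 8.16 t 3.0 F [0.3 0.1 0.1] op 0.0599 q [-0.31  0.44  1.94 -0.    0.76 -2.02]
[292 208  45  47 900] [314.1 231. ] [ 0.4448 -0.0644  0.0075]
[384 212  48  42 720] [408.3 232.3] [0.4365 0.001  0.0075]
```

View pics/w2.png

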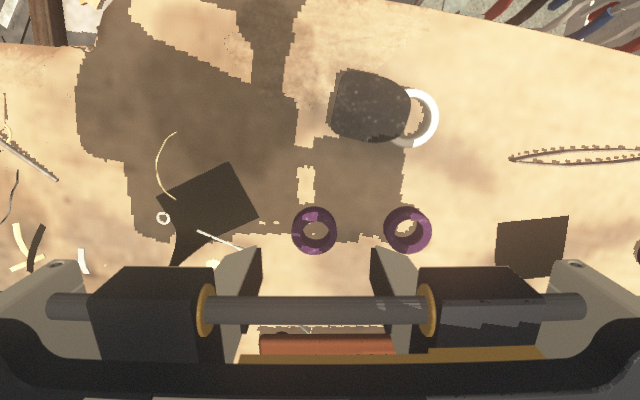

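Request:
send_rows([
  [[0,0.01,-0.0017,0],[0,0.01,-0.0017,0],[0,0.03,-0.0017,0],[0,0.0513,-0.0017,0],[0,0.0513,-0.0017,0],[0,0.0513,-0.0017,0]],
], gripper=0.5, grip_force=6)

```text
time: 3.7
tool_pos: [0.4443, -0.0646, 0.0287]
tool_rot: [-1.569, 0.004, 0.142]
contact_force: [-0.5, -0.7, 0.7]
opening: 0.0458
```

Request:
send_rows([
  [[0,0,0,0],[0,0,0,0],[0,0,0,0],[0,0,0,0],[0,0,0,0]],
], gripper=0.2)

```text
time: 4.2
tool_pos: [0.4448, -0.0647, 0.0293]
tool_rot: [-1.57, 0.003, 0.142]
contact_force: [-0.1, 0.2, 6.2]
opening: 0.0303
```

```bash
python3 -c "
from h import *
go(.4445,-.0635,.029,8.3)
snap('wrist','w3.png')
rings(load('w3'),.0075)"
```

```text
shift [-0.0001  0.0003  0.0013] twist -0.16 rows 0.0 | pos [ 0.4448 -0.0647  0.0293] yaw 8.14 t 4.2 F [-0.1  0.2  6.2] op 0.0303 q [-0.32  0.54  1.98 -0.    0.63 -2.03]
[ 287  235   58   62 2369] [315.5 265.6] [ 0.4447 -0.0659  0.0075]
[406 240  52  27 563] [428.2 252.6] [ 0.4286 -0.0067  0.0075]
[454 250  15  23 171] [462.1 260.6] [0.4308 0.0133 0.0075]
```

View pics/w3.png

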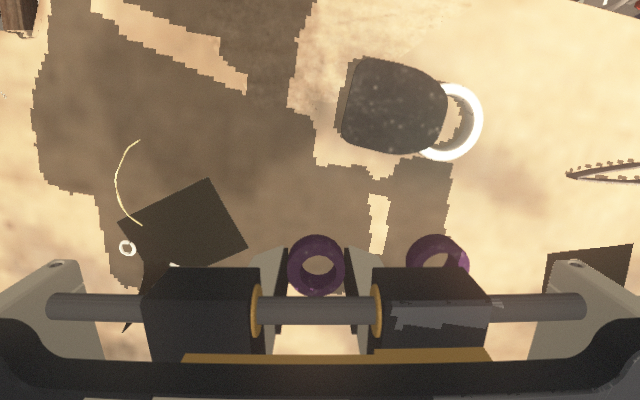

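Request:
send_rows([
  [[0,0,0,0],[0,0,0,0],[0,-0.04,0,0],[0,-0.09,0,0],[0,-0.09,0,0]],
], grip_force=12)

```text
time: 4.75
tool_pos: [0.4481, -0.0657, 0.1243]
tool_rot: [-1.574, -0.006, 0.142]
contact_force: [0.5, -0.8, -0.7]
opening: 0.03
```

```bash
python3 -c "
from h import *
go(.578,-.0225,.120,-81.7)"
```

```text
shift [0.1347 0.005  0.0244] twist 89.86 rows 10.5 | pos [ 0.4481 -0.0657  0.1243] yaw 8.16 t 4.8 F [ 0.5 -0.8 -0.7] op 0.03 q [-0.31  0.37  1.9  -0.    0.87 -2.03]
```

Request:
send_rows([
  [[0.02,0,0.004,8.5],[0.04,0,0.008,17],[0.06,0,0.012,25.5],[0.08,0,0.016,34],[0.1,0,0.02,42.5],[0.12,0,0.022,51],[0.1347,0.005,0.0244,59.5],[0.1347,0.005,0.0244,68]],
])

```text
time: 5.55
tool_pos: [0.5789, -0.0219, 0.1185]
tool_rot: [-1.567, -0.005, -1.05]
contact_force: [0.5, 0.6, -0.3]
opening: 0.03
```

```bash
python3 -c "
from h import *
go(.578,-.0225,.120,-81.7)"
```

```text
shift [ 0.0001 -0.0015 -0.0011] twist 21.55 rows 2.5 | pos [ 0.5789 -0.0219  0.1185] yaw -60.15 t 5.5 F [ 0.5  0.6 -0.3] op 0.03 q [-0.17  0.57  1.55 -0.    1.02 -0.69]
```

Request:
send_rows([
  [[0,-0.0015,-0.001,8.5],[0,-0.0015,-0.001,17],[0,-0.0015,-0.001,21.5],[0,-0.0015,-0.001,21.5],[0,-0.0015,-0.001,21.5],[0,-0.0015,-0.001,21.5]],
])

```text
time: 6.15
tool_pos: [0.5779, -0.0224, 0.1197]
tool_rot: [-1.566, -0.003, -1.423]
contact_force: [-0.5, 0.5, 0.1]
opening: 0.0298
```

```bash
python3 -c "
from h import *
go(.578,-.0225,.085,-81.7)
snap('wrist','w4.png');snap('scene','s4.png');snap('side','d4.png')
rings(load('w4'),.095);go(.578,-.0225,.085,-81.7)
a=[cv2.imread('pics/s4.png')[180:260,300:400],cv2.imread('pics/d4.png')[180:260,300:400]]
cv2.imwrite('pics/z4.png',np.hstack([cv2.resize(i,None,fx=4,fy=4,interpolation=2) for i in a]))"
```

```text
shift [ 0.0001  0.0347 -0.0001] twist 0.14 rows 0.7 | pos [ 0.5779 -0.0224  0.1197] yaw -81.56 t 6.2 F [-0.5  0.5  0.1] op 0.0298 q [-0.17  0.57  1.55 -0.    1.02 -0.32]
[294   0  49  43 941] [318.3  19.2] [0.5615 0.0956 0.095 ]
[115 140  43  40 822] [135.4 159.7] [0.4795 0.0203 0.095 ]
[ 287  236   58   61 1875] [315.5 266.9] [ 0.5782 -0.0259  0.095 ]
shift [ 0.      0.035  -0.0002] twist 0.09 rows 0.7 | pos [ 0.578  -0.0224  0.12  ] yaw -81.61 t 6.3 F [0.4 0.  0. ] op 0.03 q [-0.17  0.57  1.55 -0.    1.02 -0.32]
```

View pics/w4.png

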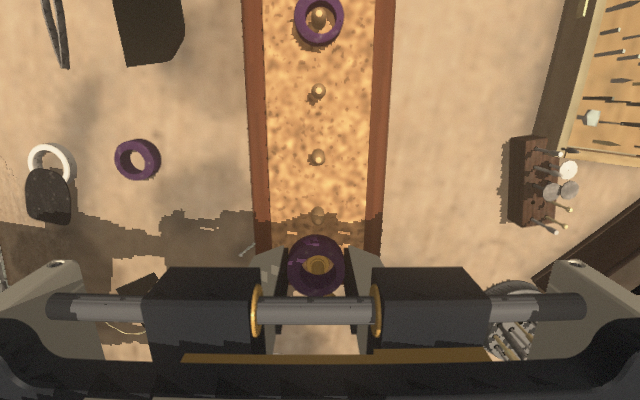

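View pics/z4.png

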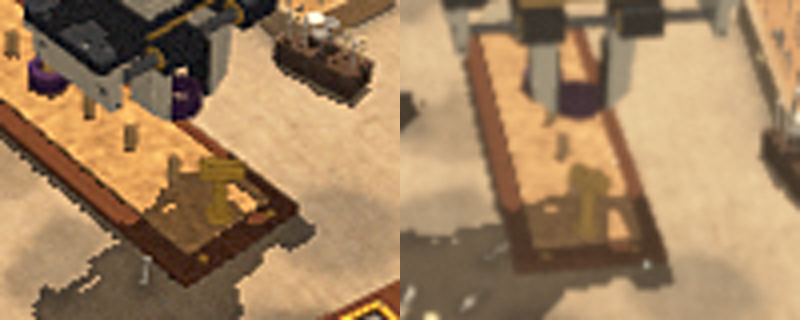

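```bash
python3 - <<'E'
from h import *
c=load('w4');a=cv2.imread('pics/w4.png')
cv2.imwrite('pics/z4b.png',cv2.resize(a[0:300,260:380],None,fx=2.6,fy=2.6*.76,interpolation=2)[:600])
cv2.imwrite('pics/z4b.png',np.hstack([cv2.resize(a[75:175,280:360],None,fx=5,fy=5,interpolation=2),cv2.resize(a[195:295,280:360],None,fx=5,fy=5,interpolation=2)]))
R=lambda q:np.array([[np.cos(q),-np.sin(q)],[np.sin(q),np.cos(q)]])
for y in(-.088,-.044,0,.044,.088): 
    p=R(np.radians(8.3))@[0,y]+[.565,.0645]; print(y,p.round(4),proj(c,[[*p,.019],[*p,.041]]).round(1).tolist())
E
```

```text
-0.088 [ 0.5777 -0.0226] [[315.1, 215.1], [315.2, 225.5]]
-0.044 [0.5714 0.021 ] [[315.3, 158.6], [315.4, 164.2]]
0 [0.565  0.0645] [[315.4, 95.9], [315.5, 95.2]]
0.044 [0.5586 0.108 ] [[315.5, 26.6], [315.7, 18.3]]
0.088 [0.5523 0.1516] [[315.7, -48.4], [315.8, -65.4]]
```

View pics/z4b.png

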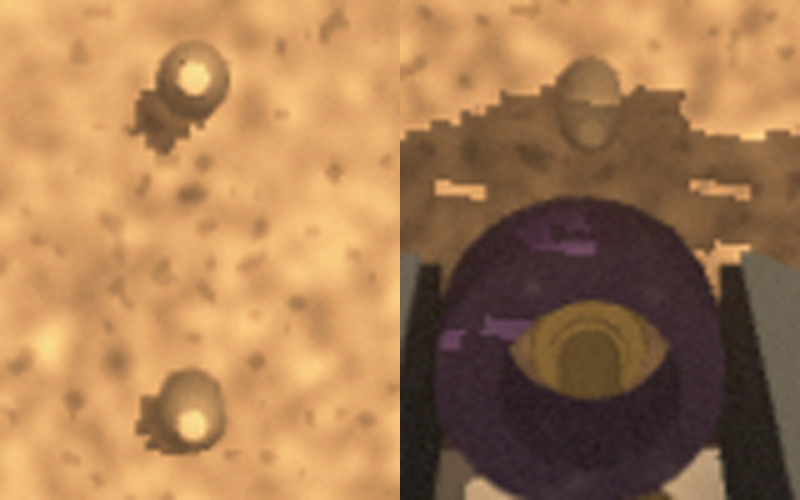

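```bash
python3 - <<'E'
from h import *
c=load('w4')
print(onz(c,[(319,90),(318.4,159.6),(318,221.6)],.041).round(4))
t=np.linspace(0,2*np.pi,40)
for z in(.091,.106): print(proj(c,[[.578,-.0224,z]]))
pts=np.vstack([[[.578+.0155*np.cos(a),-.0224+.0155*np.sin(a),z] for a in t] for z in(.091,.106)])
q=proj(c,pts);print(q.min(0),q.max(0))
E
```

```text
[[ 0.5667  0.0679  0.041 ]
 [ 0.5729  0.0243  0.041 ]
 [ 0.5792 -0.0194  0.041 ]]
[[316.04937801 257.83043876]]
[[316.20387454 271.17542491]]
[286.34884612 232.43146931] [346.05130845 296.72275368]
```

```bash
python3 - <<'E'
from h import *
t=np.linspace(0,2*np.pi,60)
def ext(c,x,y,z0,r=.0155):
    pts=np.vstack([[[x+r*np.cos(a),y+r*np.sin(a),z] for a in t] for z in(z0,z0+.015)]); q=proj(c,pts); return q.min(0).round(1),q.max(0).round(1)
print('w3',ext(load('w3'),.4448,-.0647,0),'obs 287-345, 235-297')
print('w4',ext(load('w4'),.578,-.0224,.091))
E
python3 - <<'E'
import sys; sys.path.insert(0,'.')
import cv2
a=cv2.imread('pics/w3.png');cv2.imwrite('pics/z3.png',cv2.resize(a[220:310,270:360],None,fx=6,fy=6,interpolation=2))
E
```

```text
w3 (array([288. , 234.3]), array([347.4, 298.4])) obs 287-345, 235-297
w4 (array([286.4, 232.4]), array([346. , 296.7]))
```

View pics/z3.png

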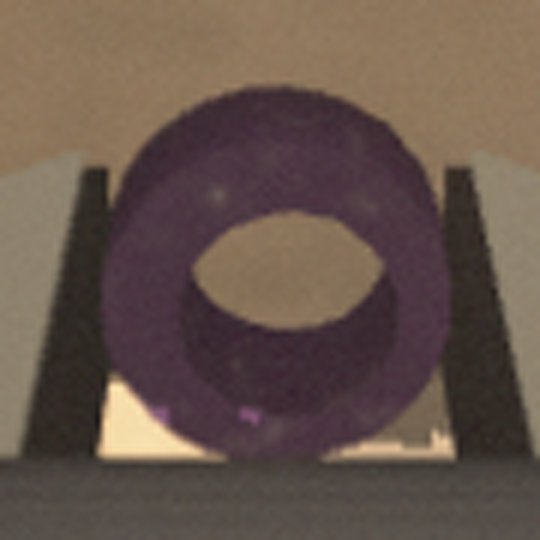

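```bash
python3 -c "
from h import *
go(.579,-.0197,.077,-81.8)"
```

```text
shift [-0.0026  0.043   0.0012] twist 0.19 rows 0.9 | pos [ 0.578  -0.0224  0.12  ] yaw -81.61 t 6.3 F [0.4 0.  0. ] op 0.03 q [-0.17  0.57  1.55 -0.    1.02 -0.32]
```

Request:
send_rows([
  [[-0.0026,0.02,0.0012,0],[-0.0026,0.043,0.0012,0],[-0.0026,0.043,0.0012,0],[-0.0026,0.043,0.0012,0],[-0.0026,0.043,0.0012,0]],
])

```text
time: 6.8
tool_pos: [0.5798, -0.0199, 0.0781]
tool_rot: [-1.564, -0.003, -1.424]
contact_force: [0.7, 0.2, 0.4]
opening: 0.03
```

```bash
python3 -c "
from h import *
snap('wrist','w5.png');snap('scene','s5.png');snap('side','d5.png')
go(.579,-.0197,.077,-81.8)
a=[cv2.imread('pics/s5.png')[190:240,320:370],cv2.imread('pics/d5.png')[195:245,315:365]]
cv2.imwrite('pics/z5.png',np.hstack([cv2.resize(i,None,fx=8,fy=8,interpolation=2) for i in a]))"
```

```text
shift [-0.0002  0.001  -0.0006] twist 0.19 rows 0.0 | pos [ 0.5796 -0.0198  0.078 ] yaw -81.61 t 7.0 F [ 0.5 -0.5  0.4] op 0.0299 q [-0.17  0.62  1.58 -0.    0.93 -0.31]
```

View pics/z5.png

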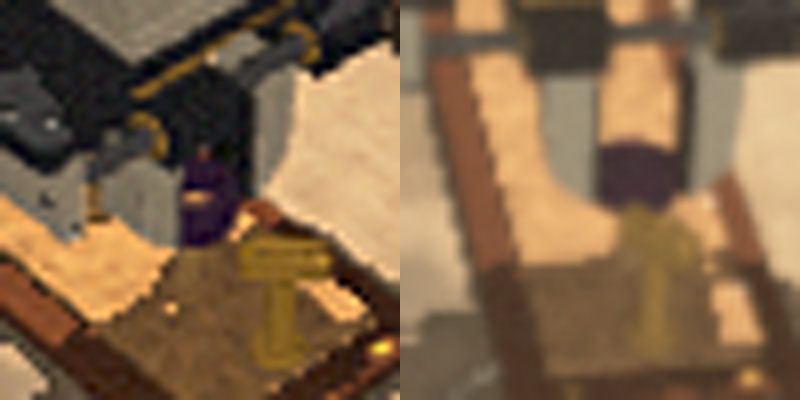

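View pics/w5.png

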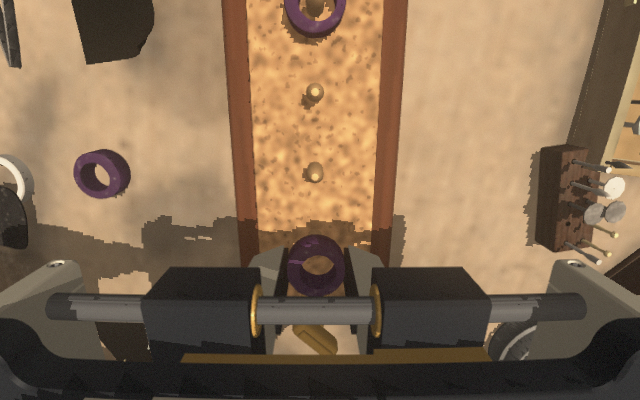

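```bash
python3 -c "
from h import *
c=load('w5'); p=onz(c,[(314.5,91.5),(315,171.5)],.041);print(p, 2*p[1]-p[0])"
```

```text
[[0.56626085 0.06776107 0.041     ]
 [0.5724877  0.0271044  0.041     ]] [ 0.57871455 -0.01355228  0.041     ]
```

Request:
send_rows([
  [[0.0003,0.004,-0.0006,0],[0.0003,0.008,-0.0006,0],[0.0003,0.012,-0.0006,0],[0.0003,0.015,-0.0006,0],[0.0003,0.015,-0.0006,0]],
])

```text
time: 7.45
tool_pos: [0.5788, -0.0202, 0.0623]
tool_rot: [-1.565, -0.003, -1.424]
contact_force: [-0.4, -0.1, -0.5]
opening: 0.0301
```

```bash
python3 -c "
from h import *
snap('wrist','w6.png');snap('scene','s6.png');snap('side','d6.png')
go(.579,-.0195,.048,-81.8)
a=[cv2.imread('pics/s6.png')[190:240,320:370],cv2.imread('pics/w6.png')[225:315,270:360]]
cv2.imwrite('pics/z6.png',np.hstack([cv2.resize(i,(400,400),interpolation=2) for i in a]))"
```

```text
shift [-0.0008  0.015  -0.0002] twist 0.19 rows 0.3 | pos [ 0.5792 -0.0203  0.063 ] yaw -81.61 t 7.6 F [ 0.8 -0.3 -0. ] op 0.0301 q [-0.17  0.64  1.6  -0.    0.89 -0.31]
```

View pics/z6.png

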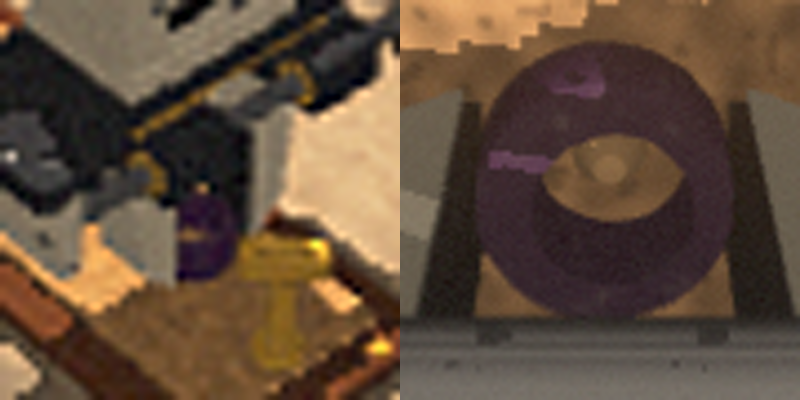

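Request:
send_rows([
  [[0,0.005,0,0],[0,0.01,0,0],[0,0.0145,0,0],[0,0.0145,0,0],[0,0.0145,0,0]],
])

```text
time: 8.1
tool_pos: [0.5792, -0.0203, 0.0482]
tool_rot: [-1.564, -0.003, -1.424]
contact_force: [0.5, -0.4, 0.5]
opening: 0.0297
```

```bash
python3 -c "
from h import *
snap('wrist','w7.png')
go(.579,-.0195,.048,-81.8)
a=[cv2.imread('pics/w7.png')[225:315,270:360]]
cv2.imwrite('pics/z7.png',np.hstack([cv2.resize(i,(400,400),interpolation=2) for i in a]))"
```

```text
shift [-0.0008  0.0003 -0.0001] twist 0.19 rows 0.0 | pos [ 0.5792 -0.0203  0.0483] yaw -81.61 t 8.2 F [ 0.2  0.7 -0.2] op 0.03 q [-0.17  0.66  1.61 -0.    0.86 -0.31]
```

View pics/z7.png

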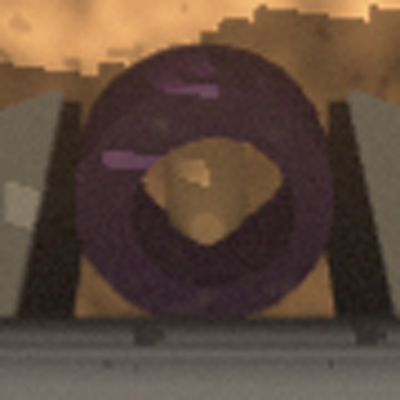

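Request:
send_rows([
  [[0,0,0,0],[0,0,0,0],[0,0,0,0],[0,-0.03,0,0],[0,-0.08,0,0],[0,-0.1,0,0],[0,-0.1,0,0]],
], gripper=0.5)

```text
time: 8.85
tool_pos: [0.5805, -0.0203, 0.1521]
tool_rot: [-1.557, -0.006, -1.424]
contact_force: [-0.4, 0.4, -1.4]
opening: 0.0457
```

```bash
python3 -c "
from h import *
snap('wrist','w8.png');c=snap('scene','s8.png');d=snap('side','d8.png')
rings(c,.0075);rings(d,.0075); go(.4344,-.0005,.08,-81.8); rings(load('w8'),.0075)"
```

```text
[315   0  15   8  41] [321.9   3.3] [1.6545 1.8152 0.0075]
[344   0   8  10  32] [347.4   4.4] [1.7808 1.6934 0.0075]
[334  14  11  11  29] [338.1  17.9] [1.5686 1.4881 0.0075]
[350  19   9  16  29] [354.1  27.6] [1.5457 1.2856 0.0075]
[307 193  10  10  68] [311.5 197.7] [0.5703 0.1327 0.0075]
[252 196  10  10  86] [256.5 200.5] [0.4272 0.2093 0.0075]
[338 218  11  11  83] [343. 223.] [ 0.5895 -0.0042  0.0075]
[287 239  12  12 104] [292.6 244.4] [0.4348 0.0015 0.0075]
[291 185   7   6  34] [294.1 187.7] [0.4247 0.2115 0.0075]
[288 222   9   8  63] [292.  225.3] [0.4326 0.0033 0.0075]
shift [-0.0403  0.0664 -0.1393] twist 0.19 rows 3.2 | pos [ 0.5778 -0.0199  0.1471] yaw -81.61 t 9.0 F [ 0.7  0.4 -0.6] op 0.046 q [-0.17  0.53  1.52 -0.    1.08 -0.31]
[292   7  42  46 872] [312.3  29.4] [0.5593 0.1165 0.0075]
[132 138  38  35 637] [149.8 155.3] [ 0.4325 -0.0017  0.0075]
[294 188  37  31 439] [311.5 202.8] [ 0.579  -0.0249  0.0075]
```

View pics/w8.png

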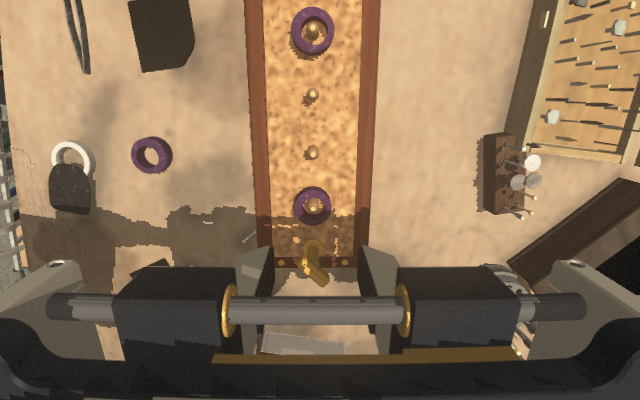

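Request:
send_rows([
  [[-0.0403,0.02,-0.139,0],[-0.0403,0.0664,-0.139,0],[-0.0403,0.0664,-0.139,0],[-0.0403,0.0664,-0.139,0],[-0.0403,0.0664,-0.139,0],[-0.0403,0.0664,-0.139,0]],
])

```text
time: 9.6
tool_pos: [0.4356, -0.0007, 0.0797]
tool_rot: [-1.566, -0.003, -1.424]
contact_force: [0.0, 0.1, 0.4]
opening: 0.0459
```

```bash
python3 -c "
from h import *
snap('wrist','w9.png')
go(.434,-.0005,.029,-81.8); rings(load('w9'),.0075)"
```

```text
shift [-0.0008  0.0511 -0.0025] twist 0.18 rows 1.0 | pos [ 0.4363 -0.0008  0.0801] yaw -81.62 t 9.7 F [ 0.9 -0.1 -0.1] op 0.0458 q [-0.18  0.42  1.98 -0.    0.73 -0.32]
[ 543   61   51   57 1358] [567.4  88.5] [0.5793 0.1159 0.0075]
[293 209  40  25 377] [310.4 219.6] [0.4311 0.0054 0.0075]
[294 236  40  17 268] [313.2 243.2] [ 0.4355 -0.0118  0.0075]
[504 271  39  23 495] [522.2 282.9] [ 0.5973 -0.0225  0.0075]
```

```bash
cat >> h.py <<'E'
def ext(c,x,y,z0,r=.0155):
    t=np.linspace(0,2*np.pi,60)
    pts=np.vstack([[[x+r*np.cos(a),y+r*np.sin(a),z] for a in t] for z in(z0,z0+.015)]); q=proj(c,pts); return q.min(0).round(1),q.max(0).round(1)
E
python3 -c "
from h import *
c=load('w9');print(ext(c,.434,-.001,0),ext(c,.434,-.003,0))
cv2.imwrite('pics/z9.png',cv2.resize(cv2.imread('pics/w9.png')[190:280,260:370],None,fx=5,fy=5))"
```

```text
(array([290.1, 204.2]), array([336.3, 253.9])) (array([289.7, 206.9]), array([335.8, 256.5]))
```

View pics/z9.png

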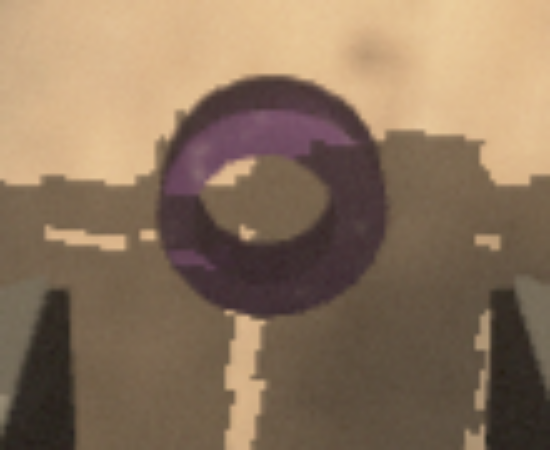

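Request:
send_rows([
  [[0,0.02,-0.0014,0],[0,0.051,-0.0014,0],[0,0.051,-0.0014,0],[0,0.051,-0.0014,0]],
])

```text
time: 10.05
tool_pos: [0.436, -0.0013, 0.0294]
tool_rot: [-1.565, -0.003, -1.425]
contact_force: [0.1, -0.1, 0.1]
opening: 0.0459
```

Request:
send_rows([
  [[0,0,0,0],[0,0,0,0],[0,0,0,0],[0,0,0,0],[0,0,0,0],[0,-0.04,0,0],[0,-0.09,0,0],[0,-0.09,0,0]],
], gripper=0.2)

```text
time: 10.85
tool_pos: [0.4386, -0.0015, 0.1246]
tool_rot: [-1.555, -0.006, -1.424]
contact_force: [-0.2, -0.0, -0.0]
opening: 0.03
```

```bash
python3 -c "
from h import *
c=snap('wrist','w10.png');o=sensors.observe()['tool_pos']
print(ext(c,o[0],o[1],o[2]-.029));rings(c,.1)
go(.5665,.0675,.12,-81.8)
cv2.imwrite('pics/z10.png',cv2.resize(cv2.imread('pics/w10.png')[220:310,260:370],None,fx=5,fy=5))"
```

```text
(array([283.7, 229.7]), array([342.6, 293.1]))
[493  66  42  46 866] [513.4  88.1] [0.5194 0.1024 0.1   ]
[ 287  232   58   60 1963] [314.9 262.9] [ 0.4385 -0.0027  0.1   ]
[465 243  36  37 641] [482.6 261.7] [0.5325 0.0106 0.1   ]
shift [-0.0492  0.0037  0.1379] twist 0.19 rows 2.9 | pos [ 0.4372 -0.0013  0.1223] yaw -81.61 t 10.9 F [ 0.5 -0.2 -0.3] op 0.0302 q [-0.18  0.34  1.94 -0.    0.84 -0.32]
```

View pics/z10.png

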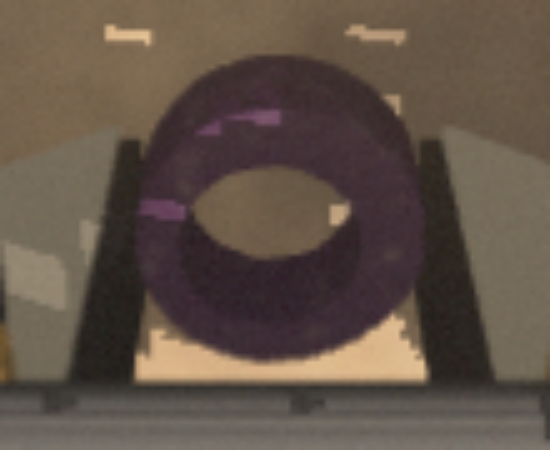

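```bash
python3 -c "
from h import *
c=snap('wrist','w11.png');o=sensors.observe()['tool_pos'];print(o)
print(ext(c,o[0],o[1],o[2]-.029))
for f in ('w3','w4','w7','w10','w11'):
  c=load(f);
  g=cv2.cvtColor(c['frame'],cv2.COLOR_RGB2HSV)[:,300:330]; print(f,end=' '); rings({**c,'frame':c['frame'][:, 270:360]},.1,600)"
```

```text
[ 0.4359554  -0.00115107  0.12056948]
(array([283.8, 230.2]), array([342.9, 293.8]))
w3 [  17  235   58   62 2369] [ 45.5 265.6] [ 0.4051 -0.1347  0.1   ]
w4 [ 24   0  49  43 941] [48.3 19.2] [0.4418 0.0803 0.1   ]
[  17  236   58   61 1875] [ 45.5 266.9] [ 0.4278 -0.0469  0.1   ]
w7 [ 17   0  60  17 658] [46.3  6.6] [0.5004 0.0756 0.1   ]
[  17  256   58   41 1121] [ 45.7 274.5] [0.493  0.0027 0.1   ]
w10 [  17  232   58   60 1963] [ 44.9 262.9] [ 0.2859 -0.0255  0.1   ]
w11 [  17  233   58   59 1975] [ 45.2 263.3] [ 0.2862 -0.0243  0.1   ]
```

```bash
python3 -c "
from h import *
go(.567,.0656,.12,-81.8)"
```

```text
shift [-0.0469  0.0016  0.1394] twist 0.18 rows 2.9 | pos [ 0.436  -0.0012  0.1206] yaw -81.62 t 10.9 F [-0.9 -0.7 -0.4] op 0.0302 q [-0.18  0.35  1.94 -0.    0.84 -0.32]
```

Request:
send_rows([
  [[-0.0469,0,0.1394,0],[-0.0469,0,0.1394,0],[-0.0469,0,0.1394,0],[-0.0469,0,0.1394,0],[-0.0469,0.02,0.1394,0],[-0.0469,0.045,0.1394,0],[-0.0469,0.045,0.1394,0],[-0.0469,0.045,0.1394,0]],
])

```text
time: 11.75
tool_pos: [0.5664, 0.0653, 0.0757]
tool_rot: [-1.565, -0.004, -1.425]
contact_force: [0.2, -0.5, -0.4]
opening: 0.0299
```

```bash
python3 -c "
from h import *
go(.567,.0656,.062,-81.8)
snap('wrist','w12.png');"
```

```text
shift [-0.0002  0.0137  0.0005] twist 0.17 rows 0.3 | pos [0.5664 0.0653 0.0757] yaw -81.63 t 11.8 F [ 0.2 -0.5 -0.4] op 0.0299 q [-0.02  0.61  1.61 -0.    0.91 -0.16]
```

View pics/w12.png

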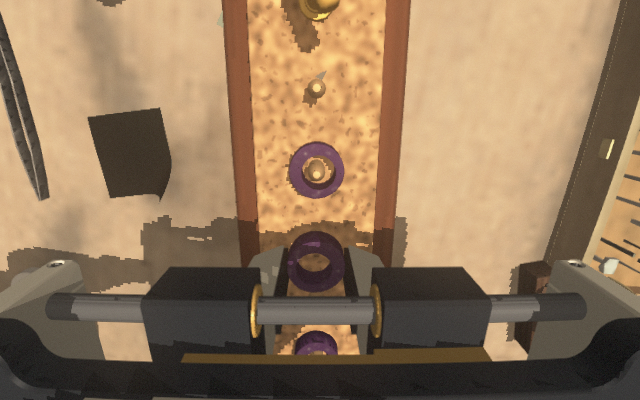

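Request:
send_rows([
  [[0,0.004,0.0005,0],[0,0.008,0.0005,0],[0,0.013,0.0005,0],[0,0.013,0.0005,0],[0,0.013,0.0005,0]],
])

```text
time: 12.3
tool_pos: [0.5678, 0.0654, 0.0636]
tool_rot: [-1.563, -0.004, -1.425]
contact_force: [-0.4, 0.4, -0.0]
opening: 0.0305
```

```bash
python3 -c "
from h import *
snap('wrist','w13.png');snap('scene','s13.png');snap('side','d13.png')
go(.567,.0656,.048,-81.8)
a=[cv2.imread('pics/d13.png')[180:230,310:360],cv2.imread('pics/w13.png')[225:315,270:360]]
cv2.imwrite('pics/z13.png',np.hstack([cv2.resize(i,(400,400),interpolation=2) for i in a]))"
```

```text
shift [-0.0004  0.0158 -0.0011] twist 0.17 rows 0.3 | pos [0.568  0.0654 0.0639] yaw -81.63 t 12.4 F [-0.9  0.7 -0.7] op 0.03 q [-0.02  0.63  1.62 -0.    0.88 -0.16]
```

View pics/z13.png

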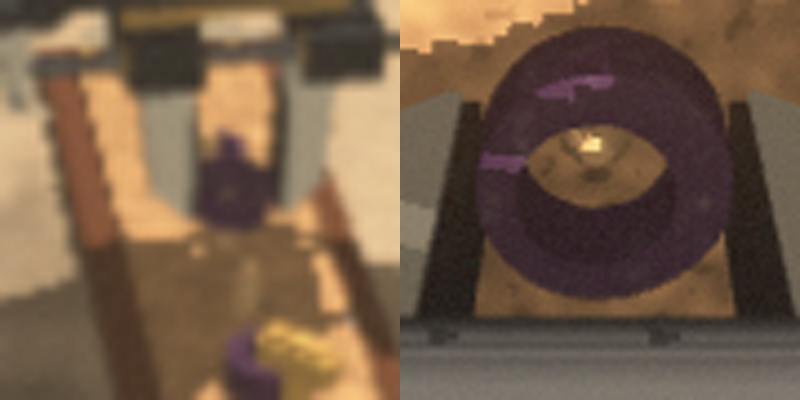

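Request:
send_rows([
  [[-0.001,0.004,-0.0008,0],[-0.001,0.008,-0.0008,0],[-0.001,0.012,-0.0008,0],[-0.001,0.0158,-0.0008,0],[-0.001,0.0158,-0.0008,0],[-0.001,0.0158,-0.0008,0]],
])

```text
time: 13.05
tool_pos: [0.5671, 0.0662, 0.0481]
tool_rot: [-1.563, -0.004, -1.425]
contact_force: [-0.6, 0.8, 3.4]
opening: 0.0301
```

```bash
python3 -c "
from h import *
snap('wrist','w14.png')
go(.567,.0656,.048,-81.8)
a=[cv2.imread('pics/w14.png')[225:315,270:360]]
cv2.imwrite('pics/z14.png',np.hstack([cv2.resize(i,(400,400),interpolation=2) for i in a]))"
```

```text
shift [ 0.0006  0.0001 -0.0001] twist 0.17 rows 0.0 | pos [0.567  0.0662 0.0481] yaw -81.63 t 13.1 F [-2.  -0.6  4. ] op 0.0307 q [-0.02  0.65  1.63 -0.    0.85 -0.16]
```

View pics/z14.png

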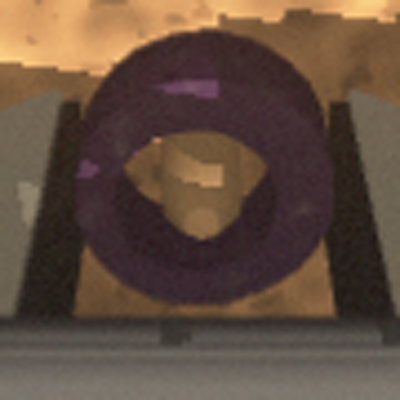

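Seated on peg 3. Release, rise, look for the last ring.

Request:
send_rows([
  [[0,0,0,0],[0,0,0,0],[0,0,0,0],[0,-0.03,0,0],[0,-0.08,0,0],[0,-0.1,0,0],[0,-0.1,0,0]],
], gripper=0.5)

```text
time: 13.8
tool_pos: [0.5681, 0.0665, 0.1516]
tool_rot: [-1.556, -0.005, -1.425]
contact_force: [0.7, -1.5, -0.5]
opening: 0.0461
```

```bash
python3 -c "
from h import *
snap('wrist','w15.png');c=snap('scene','s15.png');d=snap('side','d15.png')
rings(c,.0075);rings(d,.0075); go(.426,.2075,.08,-81.8)"
```

```text
[318   0  12  17  41] [323.6   8.6] [1.5981 1.7043 0.0075]
[307 193  10  10  69] [311.5 197.7] [0.5703 0.1327 0.0075]
[252 196  10  10  87] [256.6 200.6] [0.4273 0.209  0.0075]
[317 201  11  10  74] [321.9 205.5] [0.578  0.0871 0.0075]
[338 218  11  11  86] [343.1 222.9] [ 0.5899 -0.004   0.0075]
[291 185   7   6  34] [294.1 187.7] [0.4247 0.2115 0.0075]
[332 197   8  11  36] [335.1 201. ] [0.5584 0.1348 0.0075]
shift [-0.1601  0.0656 -0.1178] twist 0.17 rows 4.2 | pos [0.5654 0.0665 0.1469] yaw -81.63 t 13.9 F [-0.4 -0.6 -0.4] op 0.046 q [-0.02  0.52  1.55 -0.    1.07 -0.16]
```

View pics/w15.png

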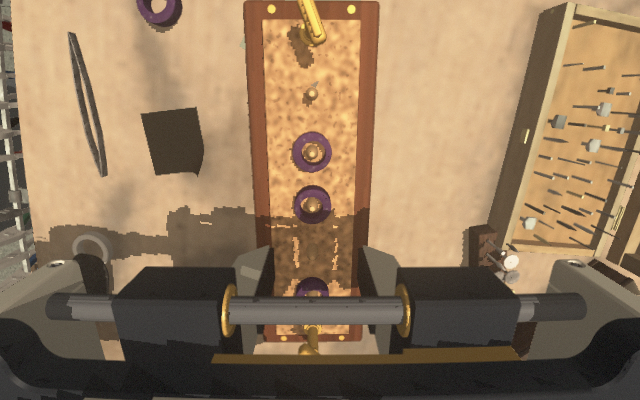

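View pics/s15.png

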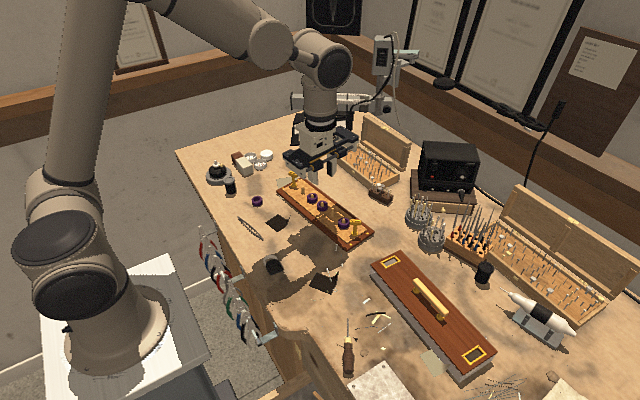

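Request:
send_rows([
  [[-0.16,0,-0.1178,0],[-0.16,0,-0.1178,0],[-0.16,0.03,-0.1178,0],[-0.16,0.0656,-0.1178,0],[-0.16,0.0656,-0.1178,0],[-0.16,0.0656,-0.1178,0],[-0.16,0.0656,-0.1178,0],[-0.16,0.0656,-0.1178,0]],
])

```text
time: 14.75
tool_pos: [0.4272, 0.207, 0.0802]
tool_rot: [-1.564, -0.004, -1.425]
contact_force: [-0.0, -0.2, 0.1]
opening: 0.0462
```

```bash
python3 -c "
from h import *
c=snap('wrist','w16.png')
go(.426,.2075,.029,-81.8); rings(c,.0075); print(ext(c,.426,.2075,0))"
```

```text
shift [-0.001   0.0514 -0.0016] twist 0.1 rows 1.0 | pos [0.4273 0.2069 0.0804] yaw -81.7 t 14.8 F [-0.   0.1  0.9] op 0.0458 q [ 0.29  0.47  1.88 -0.01  0.78  0.15]
[293 209  41  21 336] [312.  218.8] [0.424  0.2136 0.0075]
[294 234  42  20 349] [315.5 243.1] [0.4289 0.1959 0.0075]
(array([290.6, 202.8]), array([336.8, 252.5]))
```

View pics/w16.png

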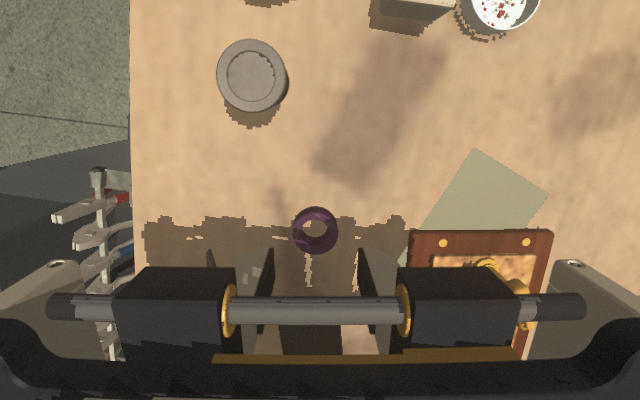

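Request:
send_rows([
  [[0,0.02,-0.001,0],[0,0.0514,-0.001,0],[0,0.0514,-0.001,0],[0,0.0514,-0.001,0]],
])

```text
time: 15.2
tool_pos: [0.4272, 0.2062, 0.0295]
tool_rot: [-1.564, -0.004, -1.427]
contact_force: [-0.5, 0.1, -0.0]
opening: 0.0459
```

Request:
send_rows([
  [[0,0,0,0],[0,0,0,0],[0,0,0,0],[0,0,0,0],[0,0,0,0],[0,-0.04,0,0],[0,-0.09,0,0],[0,-0.09,0,0]],
], gripper=0.2)

```text
time: 16.0
tool_pos: [0.4297, 0.2076, 0.1252]
tool_rot: [-1.553, -0.002, -1.427]
contact_force: [0.6, 0.0, -0.4]
opening: 0.0303
```

```bash
python3 -c "
from h import *
c=snap('wrist','w17.png');o=sensors.observe()['tool_pos']
rings(c,.1)
go(.554,.1550,.12,-81.8)
cv2.imwrite('pics/z17.png',cv2.resize(cv2.imread('pics/w17.png')[220:310,260:370],None,fx=5,fy=5))"
```

```text
[ 287  234   58   61 1924] [315.5 265.3] [0.4302 0.2048 0.1   ]
shift [0.0696 0.0045 0.1169] twist 0.06 rows 2.7 | pos [0.4283 0.2071 0.1226] yaw -81.74 t 16.1 F [-0.2 -0.1 -1.4] op 0.0303 q [ 0.29  0.4   1.84 -0.01  0.88  0.15]
```

View pics/z17.png

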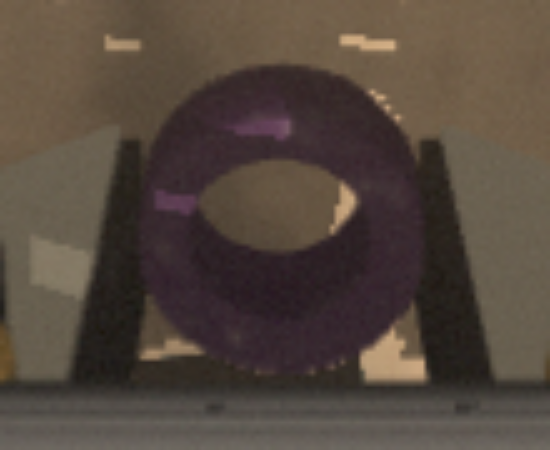

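Request:
send_rows([
  [[0.0705,0,0.1169,0],[0.0705,0,0.1169,0],[0.0705,0,0.1169,0],[0.0705,0,0.1169,0],[0.0705,0.02,0.1169,0],[0.0705,0.045,0.1169,0],[0.0705,0.045,0.1169,0],[0.0705,0.045,0.1169,0]],
])

```text
time: 16.85
tool_pos: [0.5537, 0.1543, 0.0789]
tool_rot: [-1.559, -0.003, -1.426]
contact_force: [0.1, 0.3, -0.5]
opening: 0.0299
```

```bash
python3 -c "
from h import *
snap('wrist','w18.png')
go(.5543,.1543,.063,-81.8)"
```

```text
shift [ 0.      0.0168 -0.0005] twist 0.08 rows 0.3 | pos [0.5545 0.1544 0.0798] yaw -81.72 t 16.9 F [ 0.  -0.2 -0.4] op 0.03 q [ 0.14  0.61  1.6  -0.    0.91 -0.  ]
```

View pics/w18.png

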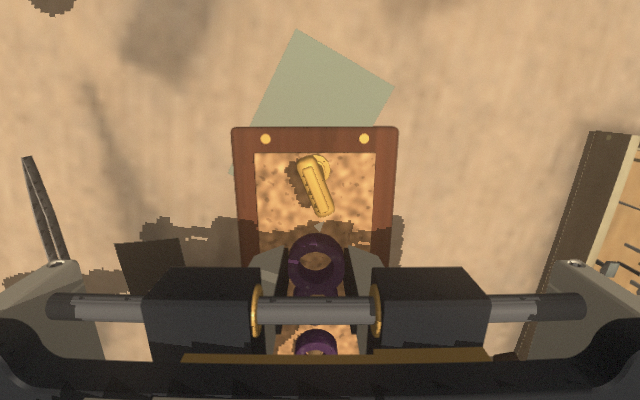

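Request:
send_rows([
  [[0,0.006,-0.0003,0],[0,0.012,-0.0003,0],[0,0.0165,-0.0003,0],[0,0.0165,-0.0003,0],[0,0.0165,-0.0003,0]],
])

```text
time: 17.4
tool_pos: [0.5544, 0.1543, 0.0633]
tool_rot: [-1.557, -0.003, -1.426]
contact_force: [0.1, -0.6, 0.2]
opening: 0.0301
```

```bash
python3 -c "
from h import *
snap('wrist','w19.png')
go(.5543,.1543,.048,-81.8)
a=[cv2.imread('pics/w19.png')[225:315,270:360]]
cv2.imwrite('pics/z19.png',np.hstack([cv2.resize(i,(400,400),interpolation=2) for i in a]))"
```

```text
shift [-0.      0.0155 -0.0005] twist 0.08 rows 0.3 | pos [0.5546 0.1544 0.0635] yaw -81.72 t 17.4 F [-0.7 -0.3  0.4] op 0.03 q [ 0.14  0.63  1.61 -0.    0.88 -0.  ]
```

View pics/z19.png

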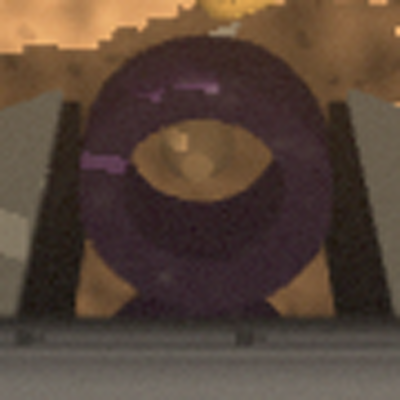

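Request:
send_rows([
  [[0.001,0.005,-0.0003,0],[0.001,0.01,-0.0003,0],[0.001,0.0155,-0.0003,0],[0.001,0.0155,-0.0003,0],[0.001,0.0155,-0.0003,0]],
])

```text
time: 17.95
tool_pos: [0.5547, 0.1533, 0.0477]
tool_rot: [-1.557, -0.003, -1.426]
contact_force: [0.2, -0.2, 0.5]
opening: 0.0304
```

```bash
python3 -c "
from h import *
snap('wrist','w20.png')
go(.5543,.1543,.048,-81.8)
a=[cv2.imread('pics/w20.png')[225:315,270:360]]
cv2.imwrite('pics/z20.png',np.hstack([cv2.resize(i,(400,400),interpolation=2) for i in a]))"
```

```text
shift [-0.0011 -0.0003 -0.0002] twist 0.08 rows 0.0 | pos [0.5546 0.1533 0.0477] yaw -81.72 t 18.0 F [ 0.4 -0.4  0.1] op 0.0303 q [ 0.14  0.66  1.63 -0.    0.85 -0.  ]
```

View pics/z20.png

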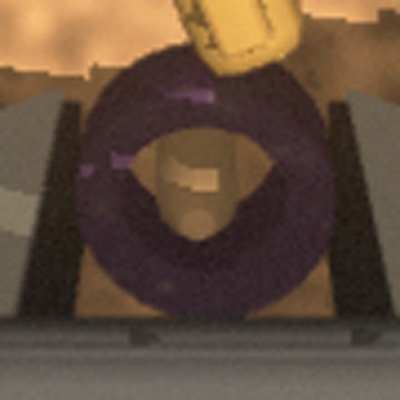

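Peg 5 is in the bore. Release and rise.

Request:
send_rows([
  [[0,0,0,0],[0,0,0,0],[0,0,0,0],[0,-0.03,0,0],[0,-0.08,0,0],[0,-0.1,0,0],[0,-0.1,0,0],[0,-0.1,0,0]],
], gripper=0.5)

```text
time: 18.8
tool_pos: [0.5529, 0.1533, 0.1474]
tool_rot: [-1.557, -0.003, -1.426]
contact_force: [-1.1, -0.4, 0.3]
opening: 0.0462
```

```bash
python3 -c "
from h import *
c=snap('wrist','w21.png');s=snap('scene','s21.png')
rings(s,.0265); go(.545,.13,.147,-81.8)
cv2.imwrite('pics/z21.png',np.hstack([cv2.resize(cv2.imread('pics/s21.png')[160:260,260:380],None,fx=5,fy=5)]))"
```

```text
[299 186  19  17 132] [307.6 194.1] [0.5583 0.1337 0.0265]
[317 201  11  10  75] [322.  205.5] [0.5676 0.0696 0.0265]
[338 218  11  11  85] [343. 223.] [ 0.5785 -0.0195  0.0265]
shift [ 0.0219 -0.0009 -0.0105] twist 0.07 rows 0.5 | pos [0.5523 0.1532 0.1461] yaw -81.73 t 18.9 F [-0.3  0.4 -0.6] op 0.046 q [ 0.14  0.52  1.54 -0.    1.06 -0.  ]
```

View pics/w21.png

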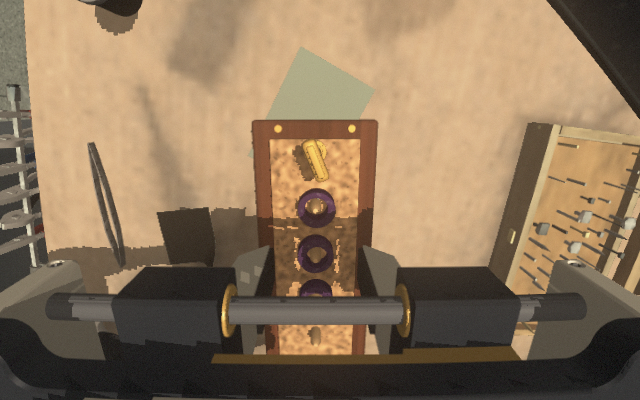

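View pics/z21.png

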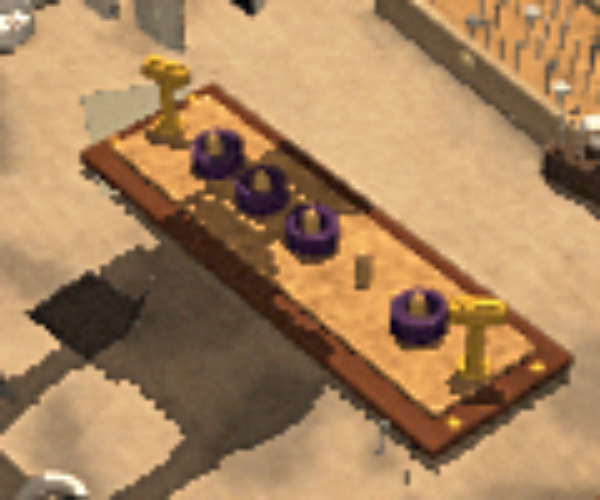

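```bash
python3 -c "
from h import *
a=cv2.imread('pics/w18.png')[140:230,280:350];b=cv2.imread('pics/w21.png')[125:195,285:345]
cv2.imwrite('pics/z18.png',np.hstack([cv2.resize(a,(467,600),interpolation=2)]))
cv2.imwrite('pics/z21b.png',np.hstack([cv2.resize(b,(480,560),interpolation=2)]))"
```

```text
(no output)
```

View pics/z18.png

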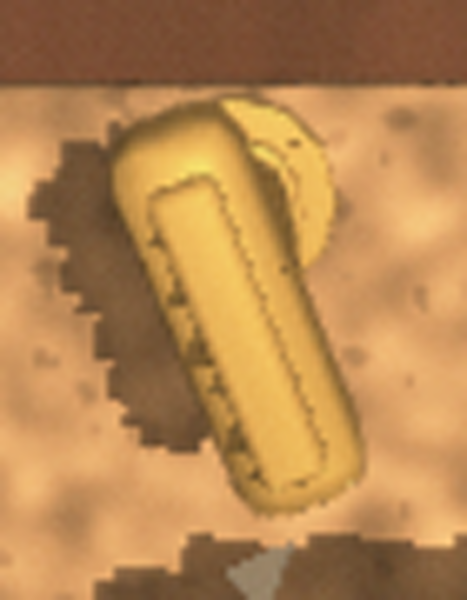

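```bash
python3 -c "
from h import *
c=load('w18'); p=onz(c,[(307.75,168.5),(324.55,211.25)],.07);v=p[1]-p[0];print(p,p.mean(0),np.linalg.norm(v),np.degrees(np.arctan2(v[1],v[0])))
go(.548,.1987,.13,-67)"
```

```text
[[0.54217534 0.20805003 0.07      ]
 [0.55277029 0.1889936  0.07      ]] [0.54747282 0.19852182 0.07      ] 0.021803679665028497 -60.92691750990716
shift [-0.0457  0.016   0.0021] twist -14.73 rows 1.7 | pos [0.5523 0.1532 0.1461] yaw -81.73 t 18.9 F [-0.3  0.4 -0.6] op 0.046 q [ 0.14  0.52  1.54 -0.    1.06 -0.  ]
```

```bash
python3 -c "
from h import *
go(.5475,.1986,.10,-61)"
```

```text
shift [-0.0458  0.046   0.0013] twist -20.73 rows 2.4 | pos [0.5523 0.1532 0.1461] yaw -81.73 t 18.9 F [-0.3  0.4 -0.6] op 0.046 q [ 0.14  0.52  1.54 -0.    1.06 -0.  ]
```

Request:
send_rows([
  [[-0.0458,0,0.0013,-8],[-0.0458,0,0.0013,-16],[-0.0458,0.02,0.0013,-20.7],[-0.0458,0.046,0.0013,-20.7],[-0.0458,0.046,0.0013,-20.7],[-0.0458,0.046,0.0013,-20.7]],
], gripper=0.35)

```text
time: 19.5
tool_pos: [0.5469, 0.1985, 0.099]
tool_rot: [-1.564, -0.006, -1.065]
contact_force: [-0.2, -0.8, -0.1]
opening: 0.032
```

```bash
python3 -c "
from h import *
snap('wrist','w22.png')
go(.5475,.1986,.08,-61)"
```

```text
shift [-0.0002  0.02   -0.0003] twist -0.05 rows 0.4 | pos [0.5476 0.1986 0.1   ] yaw -61.05 t 19.6 F [ 0.1 -0.3  0.7] op 0.0323 q [ 0.22  0.6   1.56 -0.    0.97 -0.28]
```

View pics/w22.png

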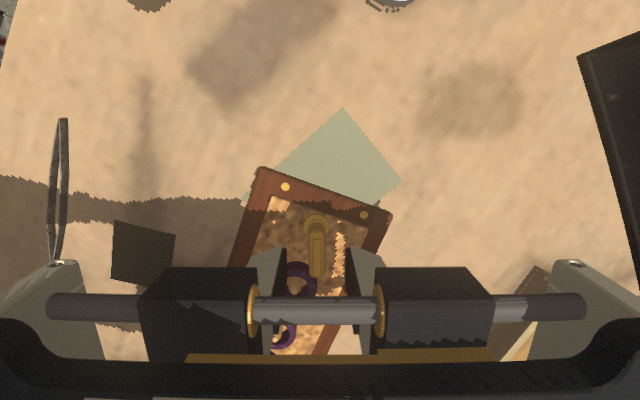

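Request:
send_rows([
  [[0,0.01,0,0],[0,0.02,0,0],[0,0.02,0,0],[0,0.02,0,0]],
])

```text
time: 19.95
tool_pos: [0.5477, 0.1985, 0.0798]
tool_rot: [-1.562, -0.006, -1.066]
contact_force: [0.7, -0.4, -0.3]
opening: 0.0319
```

Request:
send_rows([
  [[0,0,0,0],[0,0,0,0],[0,0,0,0],[0,0,0,0],[0,0,0,0]],
], gripper=0, grip_force=20)

```text
time: 20.45
tool_pos: [0.5476, 0.1985, 0.08]
tool_rot: [-1.562, -0.006, -1.065]
contact_force: [-1.2, -1.0, 2.4]
opening: 0.01
```

```bash
python3 -c "
from h import *
go(.5475,.1986,.08,8.2)"
```

```text
shift [-0.0002  0.     -0.    ] twist -69.25 rows 8.1 | pos [0.5476 0.1985 0.08  ] yaw -61.05 t 20.4 F [-1.2 -1.   2.4] op 0.01 q [ 0.22  0.62  1.58 -0.    0.93 -0.28]
```

Request:
send_rows([
  [[0,0,0,-8],[0,0,0,-16],[0,0,0,-24],[0,0,0,-32],[0,0,0,-40],[0,0,0,-48],[0,0,0,-56],[0,0,0,-64]],
])

```text
time: 21.25
tool_pos: [0.5481, 0.1994, 0.0801]
tool_rot: [-1.571, -0.012, 0.057]
contact_force: [1.0, 3.7, -1.9]
opening: 0.0096
```

```bash
python3 -c "
from h import *
go(.5475,.1986,.08,8.2);print(sensors.observe()['torque'])"
```

```text
shift [-0.0007  0.0001 -0.0008] twist -4.94 rows 0.6 | pos [0.5481 0.1994 0.0801] yaw 3.26 t 21.2 F [ 1.   3.7 -1.9] op 0.0096 q [ 0.22  0.62  1.58 -0.    0.93 -1.41]
[ 0.89679487 -0.09481867 -0.01544338]
```

Request:
send_rows([
  [[-0.0007,0,-0.0008,-5],[-0.0007,0,-0.0008,-5.5],[-0.0007,0,-0.0008,-5.5],[-0.0007,0,-0.0008,-5.5]],
])

```text
time: 21.65
tool_pos: [0.5481, 0.1995, 0.0801]
tool_rot: [-1.571, -0.013, 0.15]
contact_force: [2.7, 5.3, -3.1]
opening: 0.0094
```

Request:
send_rows([
  [[0,0,0,0],[0,0,0,0],[0,0,0,0],[0,-0.03,0,0],[0,-0.08,0,0],[0,-0.1,0,0],[0,-0.1,0,0]],
], gripper=0.35)

```text
time: 22.35
tool_pos: [0.5484, 0.1995, 0.1839]
tool_rot: [-1.57, -0.021, 0.149]
contact_force: [0.7, 0.1, -1.2]
opening: 0.0325
```

```bash
python3 -c "
from h import *
c=snap('wrist','w23.png');print(sensors.observe()['torque'])
go(.582,-.02,.18,-81.8)
cv2.imwrite('pics/z23.png',cv2.resize(cv2.imread('pics/w23.png')[160:270,260:370],None,fx=5,fy=5))"
```

```text
[ 0.06833866  0.01639577 -0.00980785]
shift [ 0.0017  0.0015 -0.222 ] twist 90.37 rows 10.5 | pos [0.5473 0.1992 0.1815] yaw 8.57 t 22.4 F [-0.2 -0.3 -0.7] op 0.0321 q [ 0.22  0.5   1.48 -0.    1.15 -1.5 ]
```

View pics/w23.png

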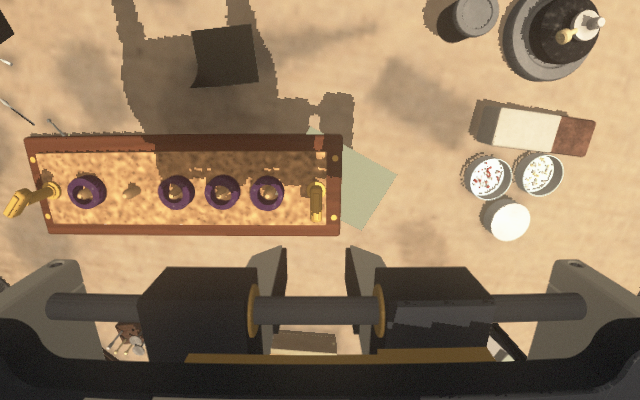

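View pics/z23.png

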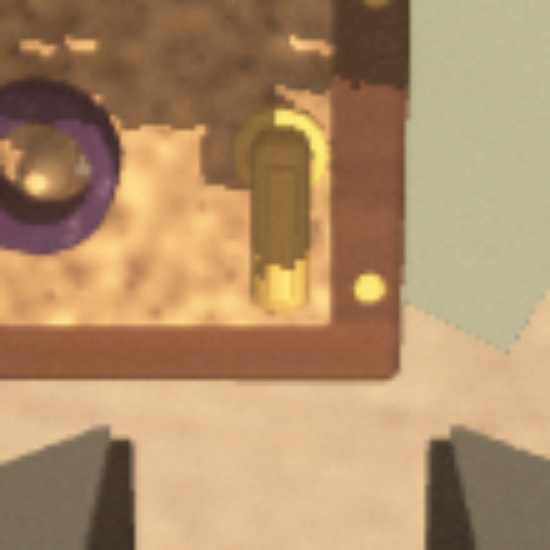

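```bash
python3 -c "
from h import *
go(.5900,-.10,.15,-61.8)"
```

```text
shift [-0.0028  0.0314 -0.3023] twist 70.37 rows 8.2 | pos [0.5473 0.1992 0.1815] yaw 8.57 t 22.4 F [-0.2 -0.3 -0.7] op 0.0321 q [ 0.22  0.5   1.48 -0.    1.15 -1.5 ]
```

Request:
send_rows([
  [[-0.0028,0,-0.04,8],[-0.0028,0,-0.08,16],[-0.0028,0,-0.12,24],[-0.0028,0,-0.16,32],[-0.0028,0,-0.2,40],[-0.0028,0,-0.24,48],[-0.0028,0.015,-0.28,56],[-0.0028,0.03,-0.302,64]],
])

```text
time: 23.2
tool_pos: [0.5894, -0.1028, 0.1493]
tool_rot: [-1.558, -0.006, -0.976]
contact_force: [0.8, 0.5, 0.1]
opening: 0.0324
```

Request:
send_rows([
  [[0,0,0,0],[0,0,0,0]],
])

```text
time: 23.4
tool_pos: [0.5882, -0.1028, 0.1474]
tool_rot: [-1.56, -0.003, -0.975]
contact_force: [-1.0, 0.4, 0.9]
opening: 0.0325
```

```bash
python3 -c "
from h import *
c=snap('wrist','w24.png')
go(.5855,-.0627,.1,-45)
cv2.imwrite('pics/z24.png',cv2.resize(cv2.imread('pics/w24.png')[130:250,250:370],None,fx=5,fy=5))"
```

```text
shift [-0.0346  0.0484  0.0189] twist -10.78 rows 1.3 | pos [ 0.5887 -0.1021  0.1483] yaw -55.78 t 23.4 F [-0.4  0.3  0.4] op 0.032 q [-0.3   0.56  1.47  0.01  1.1  -0.9 ]
```

View pics/w24.png

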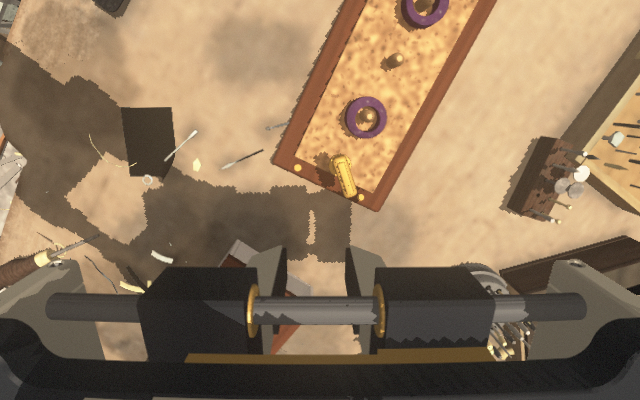

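View pics/z24.png

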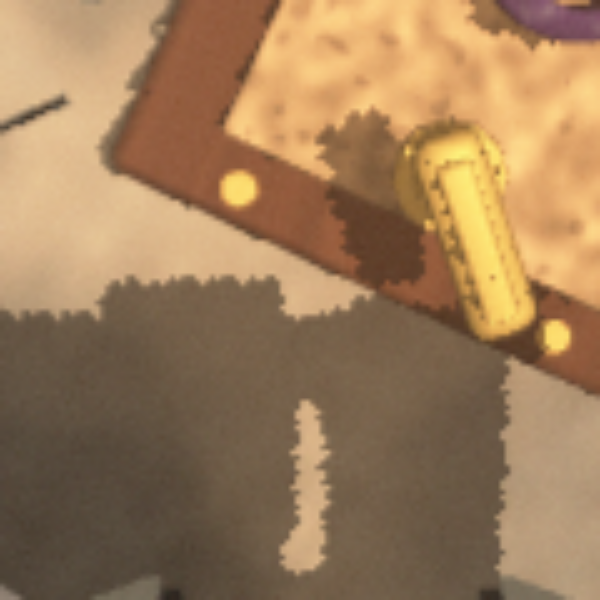

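Ridge ends at zoomed (452,170) and (510,325).

```bash
python3 -c "
from h import *
c=load('w24'); p=onz(c,[(250+452/5,130+170/5),(250+510/5,130+325/5)],.07);v=p[1]-p[0];print(p,p.mean(0),np.linalg.norm(v),np.degrees(np.arctan2(v[1],v[0])))
go(.5855,-.0627,.1,-38)"
```

```text
[[ 0.57700778 -0.05679119  0.07      ]
 [ 0.59606642 -0.0698069   0.07      ]] [ 0.5865371  -0.06329905  0.07      ] 0.023079003950968954 -34.33032757255752
shift [-0.0346  0.0484  0.0189] twist -17.78 rows 2.1 | pos [ 0.5887 -0.1021  0.1483] yaw -55.78 t 23.4 F [-0.4  0.3  0.4] op 0.032 q [-0.3   0.56  1.47  0.01  1.1  -0.9 ]
```

Bar at −34.3° world (q≈42.5°). Approach at yaw −34.5, centre (.586,−.063).

Request:
send_rows([
  [[-0.0346,0,0.0189,-8],[-0.0346,0,0.0189,-16],[-0.0346,0.02,0.0189,-21.3],[-0.0346,0.0484,0.0189,-21.3],[-0.0346,0.0484,0.0189,-21.3],[-0.0346,0.0484,0.0189,-21.3]],
])

```text
time: 24.05
tool_pos: [0.5855, -0.0615, 0.1006]
tool_rot: [-1.561, -0.008, -0.6]
contact_force: [-0.7, -0.9, 0.0]
opening: 0.0321
```

```bash
python3 -c "
from h import *
c=snap('wrist','w25.png')
go(.586,-.063,.08,-34.5)
cv2.imwrite('pics/z25.png',cv2.resize(cv2.imread('pics/w25.png')[190:310,250:370],None,fx=5,fy=5))"
```

```text
shift [ 0.0003  0.0213 -0.0011] twist 0.11 rows 0.4 | pos [ 0.5861 -0.0619  0.1013] yaw -34.39 t 24.1 F [0.6 0.6 0.3] op 0.0325 q [-0.24  0.6   1.54  0.01  0.98 -1.21]
```

View pics/z25.png

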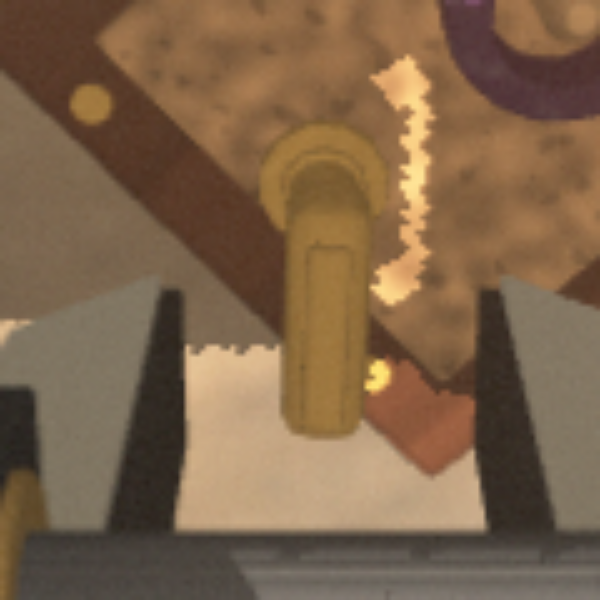

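Request:
send_rows([
  [[0,0.01,-0.0008,0],[0,0.021,-0.0008,0],[0,0.021,-0.0008,0],[0,0.021,-0.0008,0]],
])

```text
time: 24.5
tool_pos: [0.5857, -0.0626, 0.08]
tool_rot: [-1.561, -0.009, -0.6]
contact_force: [0.3, 0.0, 0.2]
opening: 0.0323
```

Request:
send_rows([
  [[0,0,0,0],[0,0,0,0],[0,0,0,0],[0,0,0,0],[0,0,0,0]],
], gripper=0, grip_force=20)

```text
time: 25.0
tool_pos: [0.5859, -0.0623, 0.0802]
tool_rot: [-1.56, -0.009, -0.6]
contact_force: [0.9, 1.9, 0.6]
opening: 0.0097
```

Request:
send_rows([
  [[0,0,0,-8],[0,0,0,-16],[0,0,0,-24],[0,0,0,-32],[0,0,0,-40],[0,0,0,-43],[0,0,0,-43],[0,0,0,-43]],
])

```text
time: 25.8
tool_pos: [0.586, -0.0618, 0.0802]
tool_rot: [-1.569, -0.014, 0.149]
contact_force: [2.1, 5.0, 0.1]
opening: 0.0095
```

```bash
python3 -c "
from h import *
go(.5855,-.063,.08,8.2);print(sensors.observe()['torque'])"
```

```text
shift [-0.0007  0.0002 -0.0011] twist 0.33 rows 0.0 | pos [ 0.586  -0.0618  0.0802] yaw 8.53 t 25.8 F [2.1 5.  0.1] op 0.0095 q [-0.24  0.63  1.56  0.01  0.94 -1.96]
[ 0.85816462 -0.19316818  0.01446085]
```

Request:
send_rows([
  [[0,0,0,0],[0,0,0,0],[0,0,0,0],[0,-0.03,0,0],[0,-0.08,0,0],[0,-0.13,0,0],[0,-0.15,0,0],[0,-0.15,0,0]],
], gripper=0.35)

```text
time: 26.6
tool_pos: [0.5855, -0.0631, 0.2344]
tool_rot: [-1.572, -0.021, 0.148]
contact_force: [-0.6, -1.0, -0.8]
opening: 0.0322
```

```bash
python3 -c "
from h import *
c=snap('wrist','w26.png');s=snap('scene','s26.png');d=snap('side','d26.png')
go(.5885,-.3286,.23,-92.2)"
```

```text
shift [-0.0341 -0.0024 -0.264 ] twist 100.7 rows 11.7 | pos [ 0.5833 -0.0625  0.2288] yaw 8.5 t 26.8 F [ 0.   0.8 -0.5] op 0.032 q [-0.24  0.47  1.39  0.01  1.27 -1.96]
```

View pics/w26.png

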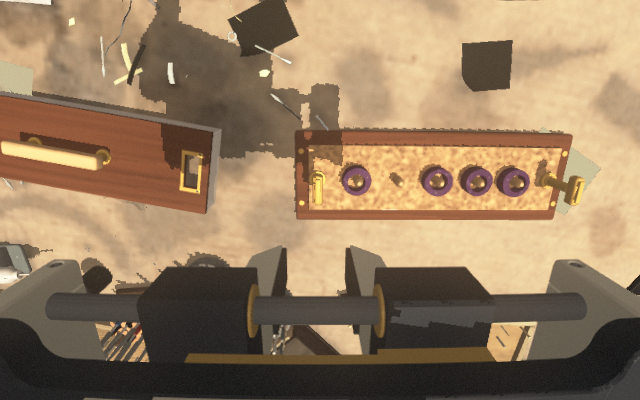

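View pics/s26.png

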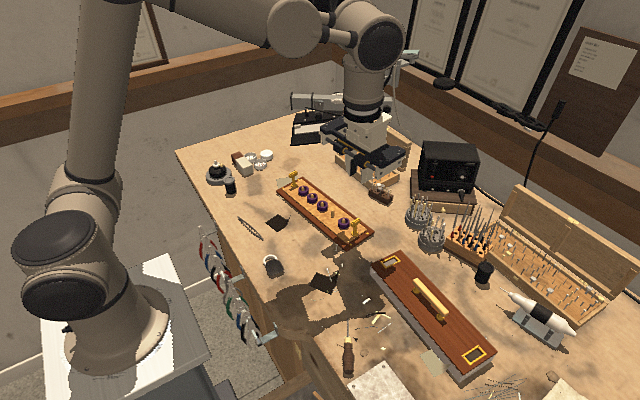

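Request:
send_rows([
  [[-0.006,0,-0.04,8.5],[-0.012,0,-0.08,17],[-0.018,0,-0.12,25.5],[-0.024,0,-0.16,34],[-0.03,0.02,-0.2,42.5],[-0.034,0.04,-0.24,51],[-0.034,0.06,-0.264,59.5],[-0.034,0.07,-0.264,68]],
])

```text
time: 27.55
tool_pos: [0.5874, -0.3311, 0.1522]
tool_rot: [-1.562, 0.004, -1.048]
contact_force: [-0.2, 0.1, -0.9]
opening: 0.0319
```

```bash
python3 -c "
from h import *
go(.5885,-.3286,.16,-92.2)"
```

```text
shift [-0.0017 -0.0077  0.0023] twist 32.13 rows 3.7 | pos [ 0.5874 -0.3311  0.1522] yaw -60.07 t 27.6 F [-0.2  0.1 -0.9] op 0.0319 q [-0.63  0.7   1.2   0.01  1.24 -1.16]
```

Request:
send_rows([
  [[-0.0017,-0.0077,0.0023,8],[-0.0017,-0.0077,0.0023,16],[-0.0017,-0.0077,0.0023,24],[-0.0017,-0.0077,0.0023,32],[-0.0017,-0.0077,0.0023,32],[-0.0017,-0.0077,0.0023,32]],
])

```text
time: 28.15
tool_pos: [0.5879, -0.3283, 0.1583]
tool_rot: [-1.568, 0.009, -1.603]
contact_force: [0.3, -0.3, -0.0]
opening: 0.032
```

```bash
python3 -c "
from h import *
c=snap('wrist','w27.png');s=snap('scene','s27.png')
go(.5885,-.3286,.069,-92.2)"
```

```text
shift [0.0009 0.09   0.    ] twist 0.28 rows 1.8 | pos [ 0.5881 -0.3284  0.159 ] yaw -91.92 t 28.2 F [-0.8 -0.4  0.4] op 0.0321 q [-0.63  0.69  1.19  0.01  1.26 -0.6 ]
```

View pics/w27.png

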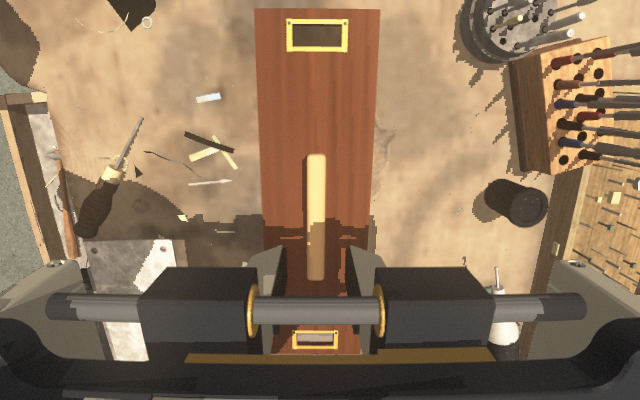

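```bash
python3 -c "
from h import *
c=load('w27'); 
p=onz(c,[(317.5,35.5),(315,340)],.038);v=p[0]-p[1];print(p,p.mean(0),np.linalg.norm(v),np.degrees(np.arctan2(v[1],v[0])))
p=onz(c,[(316.5,156),(316,279)],.070);v=p[0]-p[1];print(p,p.mean(0),np.linalg.norm(v),np.degrees(np.arctan2(v[1],v[0])))
hsv=cv2.cvtColor(c['frame'],cv2.COLOR_RGB2HSV);a=cv2.imread('pics/w27.png')
cv2.imwrite('pics/z27.png',np.hstack([cv2.resize(a[5:65,270:365],None,fx=5,fy=5),cv2.resize(a[320:360,285:345],(450,300))]))"
```

```text
[[ 0.59378921 -0.19670181  0.038     ]
 [ 0.5831209  -0.46219649  0.038     ]] [ 0.58845506 -0.32944915  0.038     ] 0.26570892998672396 87.69893545887174
[[ 0.59024103 -0.27964499  0.07      ]
 [ 0.58676185 -0.37622787  0.07      ]] [ 0.58850144 -0.32793643  0.07      ] 0.09664552707442237 87.93693819270601
```

View pics/z27.png

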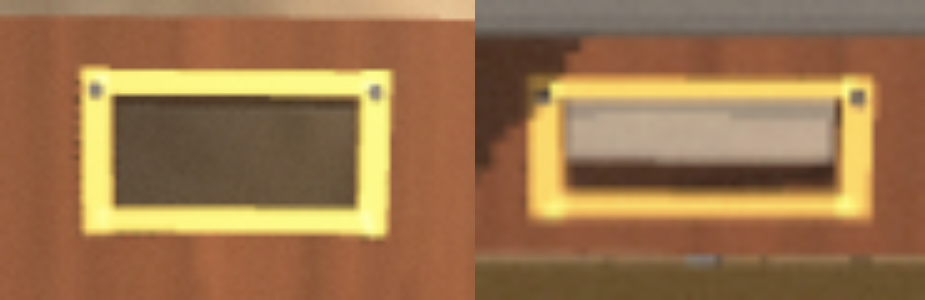

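Request:
send_rows([
  [[0.0006,0.04,0.0004,0.35],[0.0006,0.07,0.0004,0.35],[0.0006,0.089,0.0004,0.35],[0.0006,0.09,0.0004,0.35],[0.0006,0.09,0.0004,0.35]],
])

```text
time: 28.75
tool_pos: [0.589, -0.3284, 0.0692]
tool_rot: [-1.567, 0.009, -1.609]
contact_force: [0.7, -0.2, 0.7]
opening: 0.0321
```

Request:
send_rows([
  [[0,0,0,0],[0,0,0,0],[0,0,0,0],[0,0,0,0],[0,0,0,0],[0,0,0,0]],
], gripper=0, grip_force=40)

```text
time: 29.35
tool_pos: [0.5891, -0.3287, 0.0705]
tool_rot: [-1.566, 0.008, -1.609]
contact_force: [-3.1, 0.6, 7.4]
opening: 0.0134
```

```bash
python3 -c "
from h import *
c=snap('wrist','w28.png')
go(.5885,-.329,.2,-81.7)"
```

```text
shift [-0.0007 -0.1295  0.    ] twist -10.5 rows 2.6 | pos [ 0.5891 -0.3287  0.0705] yaw -92.2 t 29.4 F [-3.8  1.1  5.2] op 0.0138 q [-0.63  0.78  1.28  0.01  1.08 -0.59]
```

View pics/w28.png

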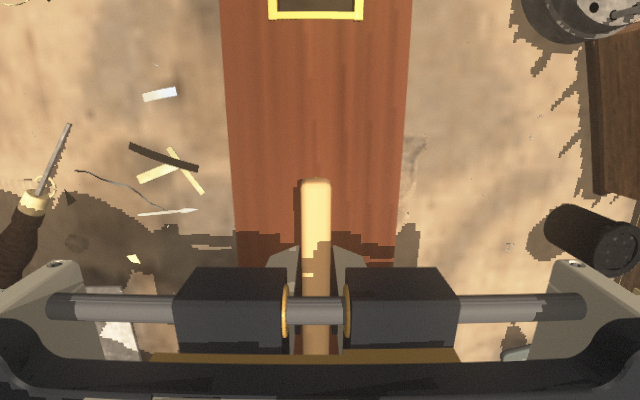

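Request:
send_rows([
  [[0,-0.01,0,0],[0,-0.03,0,0],[0,-0.06,0,0],[0,-0.09,0,0],[0,-0.11,0,0],[0,-0.11,0,0]],
])

```text
time: 30.0
tool_pos: [0.5898, -0.3303, 0.1843]
tool_rot: [-1.561, 0.004, -1.609]
contact_force: [0.8, -0.6, -3.4]
opening: 0.0133
```

```bash
python3 -c "
from h import *
c=snap('wrist','w29.png');snap('scene','s29.png')
go(.5667,.0682,.18,-81.72)"
```

```text
shift [-0.3963  0.003  -0.0368] twist -10.48 rows 8.0 | pos [ 0.5883 -0.3293  0.1799] yaw -92.2 t 30.1 F [ 0.3  0.1 -4.8] op 0.0137 q [-0.63  0.67  1.16  0.01  1.3  -0.59]
```

View pics/w29.png

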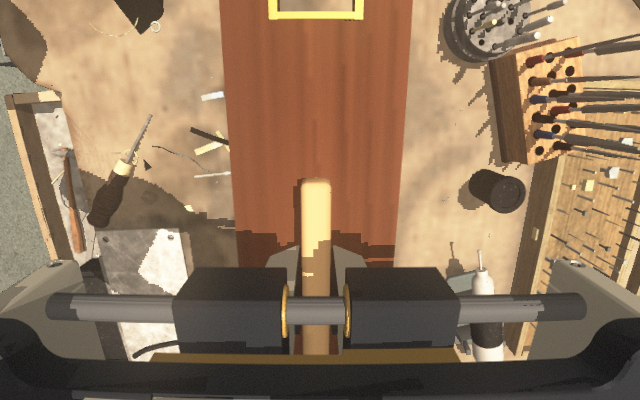

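View pics/s29.png

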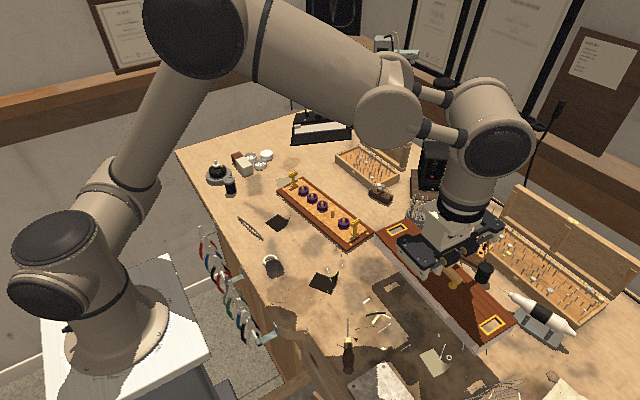

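Request:
send_rows([
  [[-0.02,0,-0.002,-1],[-0.06,0,-0.006,-2],[-0.1,0,-0.01,-3],[-0.14,0,-0.014,-4],[-0.18,0,-0.018,-5],[-0.22,0,-0.022,-6],[-0.26,0,-0.026,-7],[-0.28,0,-0.028,-8]],
])

```text
time: 30.9
tool_pos: [0.5693, -0.0448, 0.18]
tool_rot: [-1.57, 0.01, -1.467]
contact_force: [-0.2, -0.7, -4.0]
opening: 0.0135
```

```bash
python3 -c "
from h import *
go(.5667,.0682,.17,-81.72)"
```

```text
shift [-0.1126  0.0112  0.0091] twist -2.31 rows 2.3 | pos [ 0.5693 -0.0448  0.18  ] yaw -84.03 t 30.9 F [-0.2 -0.7 -4. ] op 0.0135 q [-0.22  0.49  1.5   0.01  1.16 -0.33]
```

Request:
send_rows([
  [[-0.03,0.002,0.002,-0.6],[-0.06,0.004,0.005,-1.2],[-0.09,0.006,0.007,-1.8],[-0.11,0.01,0.009,-2.3],[-0.1126,0.011,0.009,-2.3],[-0.1126,0.011,0.009,-2.3],[-0.1126,0.011,0.009,-2.3]],
])

```text
time: 31.6
tool_pos: [0.5663, 0.0674, 0.1694]
tool_rot: [-1.571, 0.01, -1.427]
contact_force: [0.2, -0.4, -4.7]
opening: 0.0136
```

```bash
python3 -c "
from h import *
c=snap('wrist','w30.png');snap('scene','s30.png');snap('side','d30.png')
go(.5667,.0682,.145,-81.72)
cv2.imwrite('pics/z30.png',np.hstack([cv2.resize(cv2.imread('pics/s30.png')[120:270,240:400],None,fx=2.5,fy=2.5),cv2.resize(cv2.imread('pics/d30.png')[120:270,260:420],None,fx=2.5,fy=2.5)]))"
```

```text
shift [-0.0007  0.0251  0.0001] twist -0.09 rows 0.5 | pos [0.5667 0.0672 0.1701] yaw -81.81 t 31.8 F [ 0.5 -0.5 -5.1] op 0.0134 q [-0.02  0.5   1.51  0.01  1.13 -0.17]
```

View pics/w30.png

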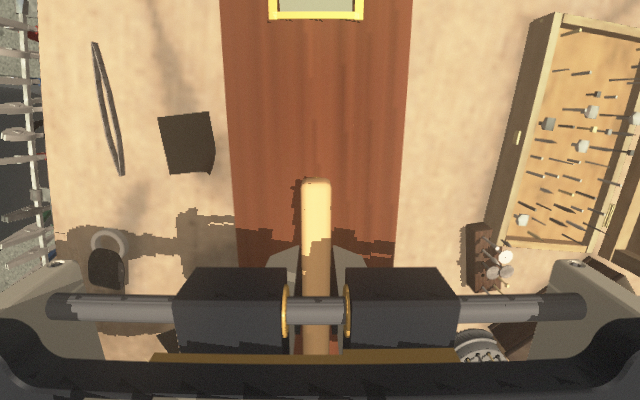

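View pics/z30.png

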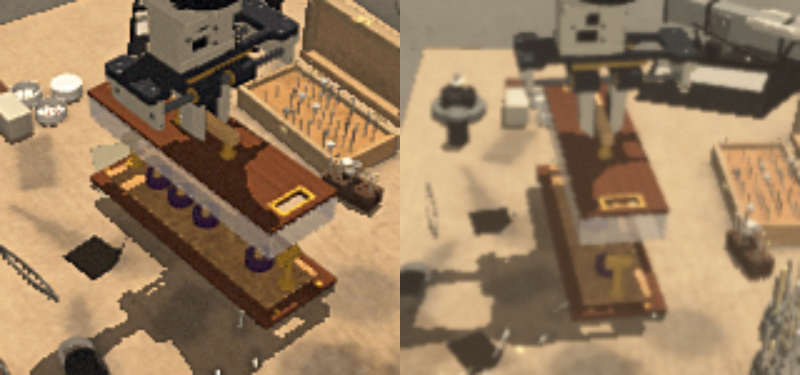

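Request:
send_rows([
  [[-0.0007,0.01,0,0],[-0.0007,0.02,0,0],[-0.0007,0.03,0,0],[-0.0007,0.04,0,0],[-0.0007,0.05,0,0],[-0.0007,0.055,0,0],[-0.0007,0.055,0,0],[-0.0007,0.055,0,0]],
])

```text
time: 32.55
tool_pos: [0.5668, 0.0685, 0.1152]
tool_rot: [-1.569, 0.01, -1.428]
contact_force: [-0.4, -0.3, -4.7]
opening: 0.0139
```

```bash
python3 -c "
from h import *
c=snap('wrist','w31.png');snap('scene','s31.png');snap('side','d31.png')
go(.5667,.0682,.0845,-81.72)
a=cv2.imread('pics/w31.png')[0:60,250:385]
cv2.imwrite('pics/z31.png',np.vstack([cv2.resize(a,(800,355)),np.hstack([cv2.resize(cv2.imread('pics/s31.png')[210:260,320:400],(400,240)),cv2.resize(cv2.imread('pics/d31.png')[200:250,310:390],(400,240))])]))"
```

```text
shift [ 0.0005  0.0311 -0.0003] twist -0.09 rows 0.6 | pos [0.5669 0.0685 0.1156] yaw -81.81 t 32.7 F [ 0.4  0.5 -5.2] op 0.0135 q [-0.02  0.56  1.57  0.01  1.   -0.17]
```

View pics/z31.png

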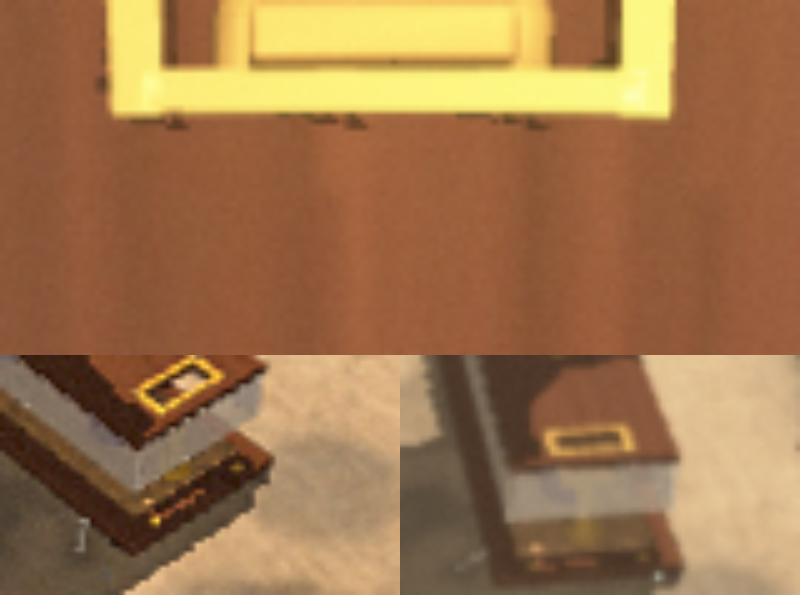

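Request:
send_rows([
  [[0.0003,0.002,-0.0006,0],[0.0003,0.004,-0.0006,0],[0.0003,0.006,-0.0006,0],[0.0003,0.008,-0.0006,0],[0.0003,0.01,-0.0006,0],[0.0003,0.01,-0.0006,0]],
])

```text
time: 33.3
tool_pos: [0.5662, 0.0682, 0.1052]
tool_rot: [-1.569, 0.01, -1.428]
contact_force: [0.2, -0.5, -4.7]
opening: 0.0136
```

```bash
python3 -c "
from h import *
c=snap('wrist','w32.png');snap('scene','s32.png');snap('side','d32.png')
go(.5667,.0682,.0845,-81.72)
a=cv2.imread('pics/w32.png')[0:60,250:385]
cv2.imwrite('pics/z32.png',np.vstack([cv2.resize(a,(800,355)),np.hstack([cv2.resize(cv2.imread('pics/s32.png')[210:260,320:400],(400,240)),cv2.resize(cv2.imread('pics/d32.png')[200:250,310:390],(400,240))])]))"
```

```text
shift [0.0002 0.0211 0.0002] twist -0.09 rows 0.4 | pos [0.5664 0.0682 0.1056] yaw -81.81 t 33.5 F [-0.1 -0.2 -4.5] op 0.0133 q [-0.02  0.57  1.59  0.01  0.98 -0.17]
```

View pics/z32.png

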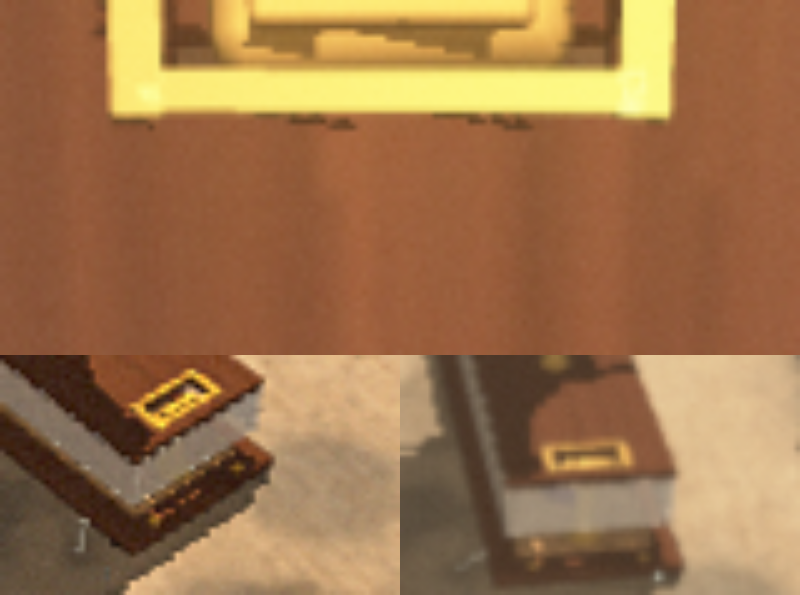

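Request:
send_rows([
  [[0,0.002,0,0],[0,0.004,0,0],[0,0.006,0,0],[0,0.008,0,0],[0,0.01,0,0],[0,0.012,0,0],[0,0.012,0,0]],
])

```text
time: 34.15
tool_pos: [0.5662, 0.0683, 0.0933]
tool_rot: [-1.569, 0.01, -1.428]
contact_force: [0.8, -0.5, -4.4]
opening: 0.0134
```

```bash
python3 -c "
from h import *
c=snap('wrist','w33.png');snap('scene','s33.png');snap('side','d33.png')
go(.5667,.0682,.0845,-81.72)
a=cv2.imread('pics/w33.png')[0:60,250:385]
cv2.imwrite('pics/z33.png',np.vstack([cv2.resize(a,(800,355)),np.hstack([cv2.resize(cv2.imread('pics/s33.png')[210:260,320:400],(400,240)),cv2.resize(cv2.imread('pics/d33.png')[200:250,310:390],(400,240))])]))"
```

```text
shift [0.0002 0.0092 0.0002] twist -0.09 rows 0.2 | pos [0.5665 0.0683 0.0937] yaw -81.81 t 34.3 F [ 0.2 -0.4 -4.1] op 0.0136 q [-0.02  0.59  1.6   0.01  0.96 -0.17]
```

View pics/z33.png

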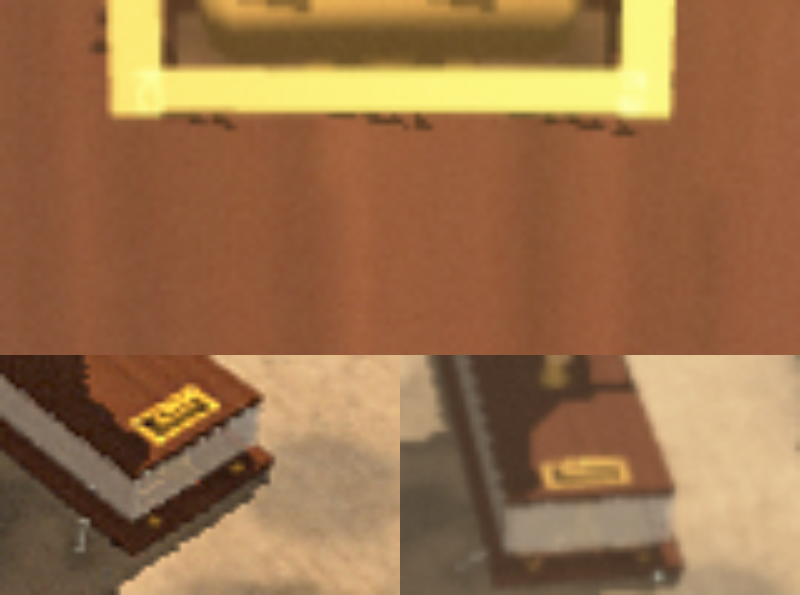

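No contact, both heads in their slots. Final 9 mm.

Request:
send_rows([
  [[0,0.002,0,0],[0,0.004,0,0],[0,0.006,0,0],[0,0.008,0,0],[0,0.0095,0,0],[0,0.0095,0,0]],
])

```text
time: 34.9
tool_pos: [0.5664, 0.0684, 0.0845]
tool_rot: [-1.568, 0.01, -1.428]
contact_force: [-2.1, -0.6, 0.3]
opening: 0.0133
```

```bash
python3 -c "
from h import *
go(.5667,.0682,.0845,-81.72)"
```

```text
shift [0.0002 0.     0.0003] twist -0.09 rows 0.0 | pos [0.5664 0.0684 0.0845] yaw -81.81 t 34.9 F [-2.1 -0.6  0.3] op 0.0133 q [-0.02  0.6   1.6   0.01  0.94 -0.17]
```

Resting (weight taken). Release and rise, then look.

Request:
send_rows([
  [[0,0,0,0],[0,0,0,0],[0,0,0,0],[0,-0.03,0,0],[0,-0.08,0,0],[0,-0.12,0,0],[0,-0.12,0,0],[0,-0.12,0,0]],
], gripper=0.35)

```text
time: 35.7
tool_pos: [0.5667, 0.0672, 0.2055]
tool_rot: [-1.566, 0.009, -1.428]
contact_force: [-0.8, 0.3, -0.4]
opening: 0.0325
```

```bash
python3 -c "
from h import *
c=snap('wrist','w34.png');snap('scene','s34.png');snap('side','d34.png')
go(.5477,.1988,.105,8.2)
cv2.imwrite('pics/z34.png',np.hstack([cv2.resize(cv2.imread('pics/s34.png')[160:260,260:390],(520,400)),cv2.resize(cv2.imread('pics/d34.png')[200:260,310:390],(280,210)).repeat(1,0)[:210] if 0 else cv2.resize(cv2.imread('pics/d34.png')[160:260,310:380],(280,400))]))"
```

```text
shift [-0.1318  0.0993  0.0011] twist -90.01 rows 10.5 | pos [0.5655 0.0672 0.203 ] yaw -81.81 t 35.9 F [-0.3  0.8  0.4] op 0.0321 q [-0.02  0.46  1.47  0.01  1.21 -0.17]
```

View pics/w34.png

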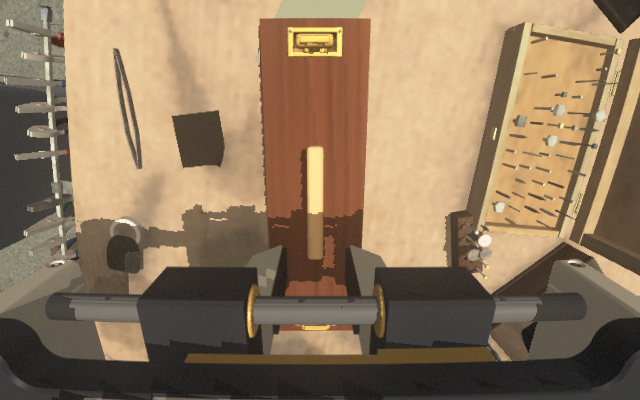

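View pics/z34.png

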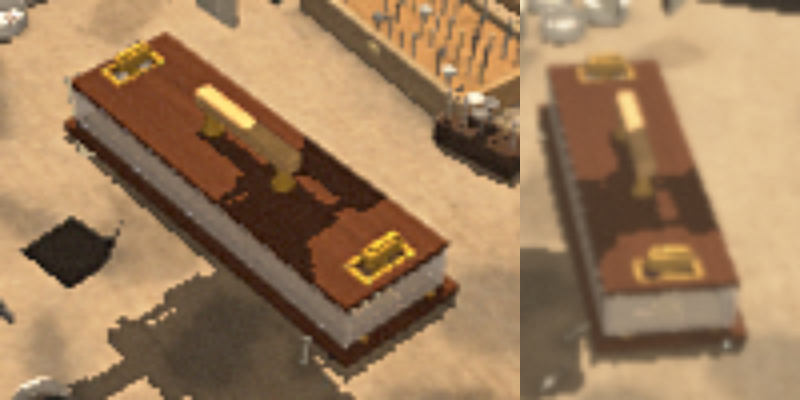

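Request:
send_rows([
  [[-0.03,0,0,-8.5],[-0.06,0,0,-17],[-0.09,0,0,-25.5],[-0.12,0,0,-34],[-0.1318,0,0.0011,-42.5],[-0.1318,0,0.0011,-51],[-0.1318,0,0.0011,-59.5],[-0.1318,0,0.0011,-68]],
])

```text
time: 36.65
tool_pos: [0.5472, 0.198, 0.2026]
tool_rot: [-1.563, 0.007, -0.234]
contact_force: [-0.5, 0.1, -0.1]
opening: 0.0325
```

```bash
python3 -c "
from h import *
go(.5477,.1988,.105,8.3)"
```

```text
shift [0.001  0.0976 0.0002] twist -21.73 rows 2.5 | pos [0.5472 0.198  0.2026] yaw -13.43 t 36.6 F [-0.5  0.1 -0.1] op 0.0325 q [ 0.21  0.49  1.44  0.01  1.22 -1.13]
```

Request:
send_rows([
  [[0,0,0,-8.5],[0,0,0,-17],[0,0.03,0,-21.7],[0,0.07,0,-21.7],[0,0.0976,0,-21.7],[0,0.0976,0,-21.7],[0,0.0976,0,-21.7]],
])

```text
time: 37.35
tool_pos: [0.5465, 0.1988, 0.1044]
tool_rot: [-1.561, 0.005, 0.144]
contact_force: [0.6, 0.1, 0.4]
opening: 0.0322
```

```bash
python3 -c "
from h import *
c=snap('wrist','w35.png')
go(.5477,.1988,.081,8.3)
cv2.imwrite('pics/z35.png',cv2.resize(cv2.imread('pics/w35.png')[180:310,240:390],None,fx=4.5,fy=4.5))"
```

```text
shift [ 0.0005  0.0247 -0.0005] twist -0.03 rows 0.5 | pos [0.5473 0.199  0.1057] yaw 8.27 t 37.4 F [-0.2  0.2  1.3] op 0.0319 q [ 0.21  0.59  1.55  0.01  1.   -1.51]
```

View pics/z35.png

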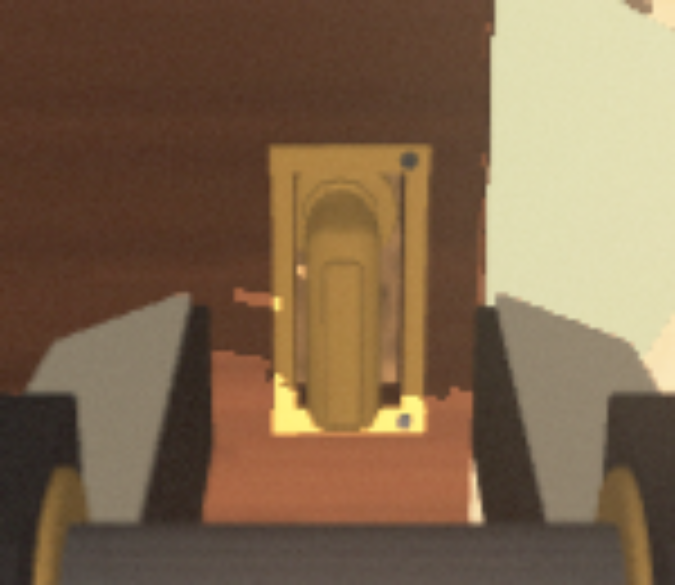

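Request:
send_rows([
  [[0.0003,0.01,-0.0003,0],[0.0003,0.02,-0.0003,0],[0.0003,0.0245,-0.0003,0],[0.0003,0.0245,-0.0003,0]],
])

```text
time: 37.8
tool_pos: [0.547, 0.1989, 0.0804]
tool_rot: [-1.561, 0.004, 0.144]
contact_force: [1.1, 0.5, -0.7]
opening: 0.032
```

Request:
send_rows([
  [[0,0,0,0],[0,0,0,0],[0,0,0,0],[0,0,0,0],[0,0,0,0]],
], gripper=0, grip_force=25)

```text
time: 38.3
tool_pos: [0.5471, 0.1992, 0.0807]
tool_rot: [-1.56, 0.004, 0.144]
contact_force: [0.6, 2.2, 0.9]
opening: 0.01
```

Request:
send_rows([
  [[0,0,0,8],[0,0,0,16],[0,0,0,24],[0,0,0,32],[0,0,0,40],[0,0,0,48],[0,0,0,56],[0,0,0,64]],
])

```text
time: 39.1
tool_pos: [0.5472, 0.1994, 0.0807]
tool_rot: [-1.569, 0.011, -0.978]
contact_force: [-0.4, 1.5, -0.5]
opening: 0.0099
```

```bash
python3 -c "
from h import *
go(.5477,.1988,.081,-81.72)"
```

```text
shift [ 0.0007 -0.0003  0.0001] twist 25.67 rows 3.0 | pos [0.5472 0.1994 0.0807] yaw -56.05 t 39.1 F [-0.4  1.5 -0.5] op 0.0099 q [ 0.21  0.63  1.57  0.01  0.95 -0.39]
```

Request:
send_rows([
  [[0.0005,0,0,8],[0.0005,0,0,16],[0.0005,0,0,24],[0.0005,0,0,26],[0.0005,0,0,28],[0.0005,0,0,28],[0.0005,0,0,28]],
])

```text
time: 39.8
tool_pos: [0.5474, 0.1993, 0.0807]
tool_rot: [-1.574, 0.011, -1.465]
contact_force: [-2.0, 3.6, -0.3]
opening: 0.0099
```

```bash
python3 -c "
from h import *
go(.5477,.1988,.081,-81.72);print(sensors.observe()['torque'])
c=snap('wrist','w36.png');cv2.imwrite('pics/z36.png',cv2.resize(cv2.imread('pics/w36.png')[180:310,240:390],None,fx=4.5,fy=4.5))"
```

```text
shift [ 0.0006 -0.0003  0.0003] twist -2.24 rows 0.3 | pos [0.5474 0.1993 0.0807] yaw -83.96 t 39.8 F [-2.   3.6 -0.3] op 0.0099 q [0.21 0.63 1.57 0.01 0.95 0.1 ]
[0.51615897 0.11459353 0.3810906 ]
```

View pics/z36.png

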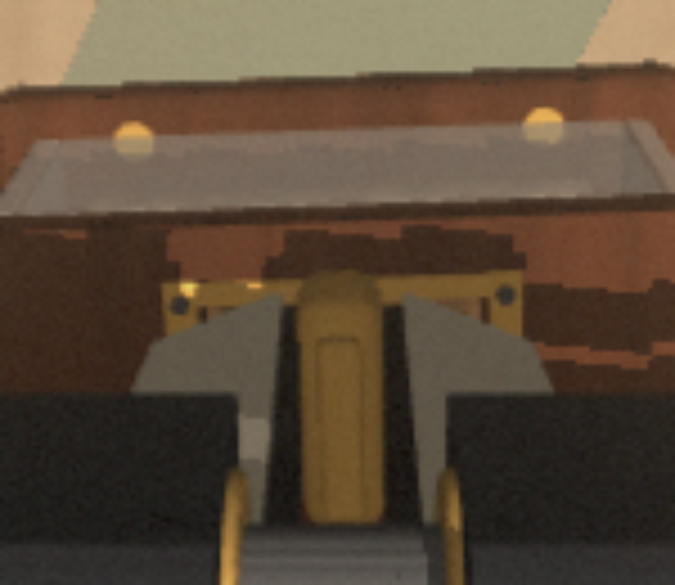

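Request:
send_rows([
  [[0,0,0,-1.5],[0,0,0,-1.5],[0,0,0,-1.5],[0,0,0,-1.5],[0,-0.03,0,-1.5],[0,-0.08,0,-1.5],[0,-0.1,0,-1.5],[0,-0.1,0,-1.5]],
], gripper=0.35)

```text
time: 40.65
tool_pos: [0.5497, 0.1986, 0.1845]
tool_rot: [-1.567, 0.011, -1.44]
contact_force: [0.9, -0.1, -0.5]
opening: 0.0323
```

```bash
python3 -c "
from h import *
go(.5857,-.0624,.18,8.3);c=snap('wrist','w37.png');cv2.imwrite('pics/z37.png',cv2.resize(cv2.imread('pics/w37.png')[150:310,220:400],None,fx=3.75,fy=3.75))"
```

```text
shift [0.2635 0.0015 0.0015] twist -90.79 rows 10.6 | pos [0.5497 0.1986 0.1845] yaw -82.49 t 40.6 F [ 0.9 -0.1 -0.5] op 0.0323 q [0.21 0.5  1.46 0.01 1.17 0.07]
```

View pics/z37.png

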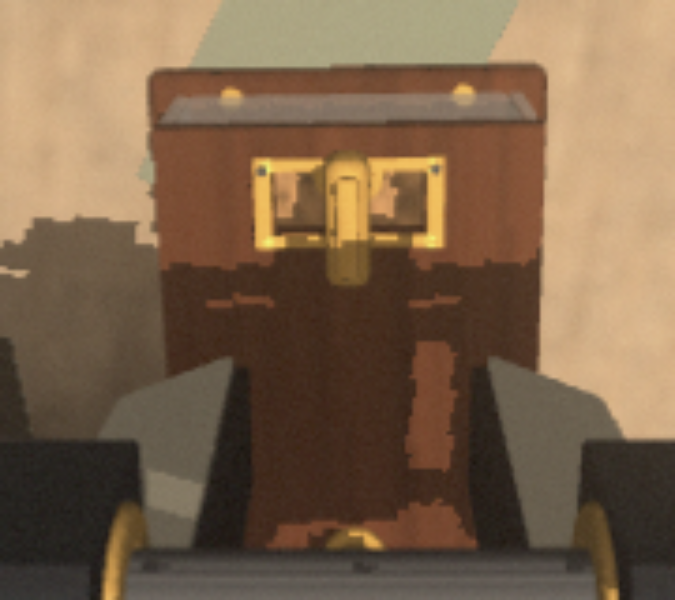

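Request:
send_rows([
  [[0.04,0,0,-8.5],[0.08,0,0,-17],[0.12,0,0,-25.5],[0.16,0,0.001,-34],[0.2,0,0.001,-42.5],[0.24,0,0.0015,-51],[0.2635,0,0.0015,-59.5],[0.2635,0,0.0015,-68]],
])

```text
time: 41.5
tool_pos: [0.5838, -0.0661, 0.1768]
tool_rot: [-1.562, 0.007, -0.251]
contact_force: [0.6, 1.2, 0.3]
opening: 0.0319
```

```bash
python3 -c "
from h import *
go(.5857,-.0624,.105,8.3)"
```

```text
shift [0.0015 0.0718 0.0034] twist -22.66 rows 2.6 | pos [ 0.5838 -0.0661  0.1768] yaw -14.36 t 41.5 F [0.6 1.2 0.3] op 0.0319 q [-0.25  0.52  1.45  0.01  1.18 -1.57]
```

Request:
send_rows([
  [[0.001,0,0.0034,-8.5],[0.001,0,0.0034,-17],[0.001,0.02,0.0034,-22.6],[0.001,0.05,0.0034,-22.6],[0.001,0.0718,0.0034,-22.6],[0.001,0.0718,0.0034,-22.6],[0.001,0.0718,0.0034,-22.6]],
])

```text
time: 42.2
tool_pos: [0.5847, -0.0622, 0.1041]
tool_rot: [-1.559, 0.006, 0.144]
contact_force: [0.9, 0.6, 0.0]
opening: 0.0319
```

```bash
python3 -c "
from h import *
c=snap('wrist','w38.png')
go(.5857,-.0624,.081,8.3)
cv2.imwrite('pics/z38.png',cv2.resize(cv2.imread('pics/w38.png')[180:310,240:390],None,fx=4.5,fy=4.5))"
```

```text
shift [ 0.0004  0.0241 -0.0003] twist -0.07 rows 0.5 | pos [ 0.5854 -0.0624  0.1051] yaw 8.23 t 42.2 F [ 0.  -0.  -0.3] op 0.0319 q [-0.24  0.61  1.52  0.01  1.02 -1.96]
```

View pics/z38.png

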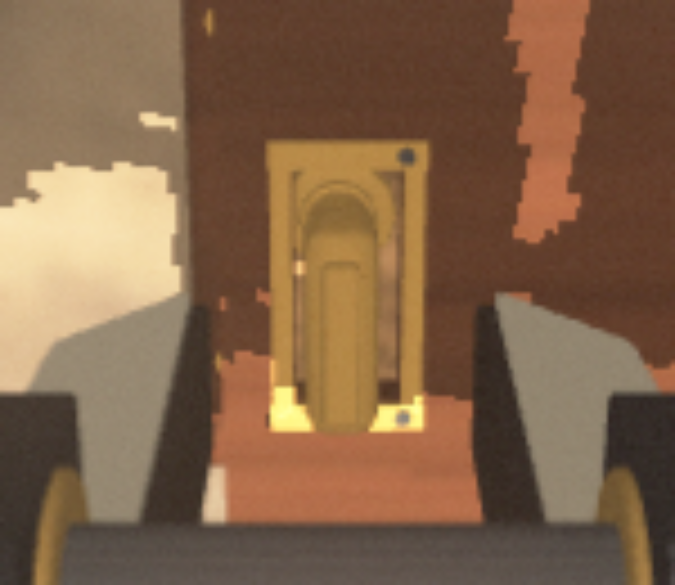

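Request:
send_rows([
  [[0.0003,0.01,-0.0003,0],[0.0003,0.02,-0.0003,0],[0.0003,0.0241,-0.0003,0],[0.0003,0.0241,-0.0003,0]],
])

```text
time: 42.65
tool_pos: [0.5851, -0.0623, 0.0802]
tool_rot: [-1.559, 0.005, 0.144]
contact_force: [-0.5, -0.1, 0.3]
opening: 0.0323
```

Request:
send_rows([
  [[0,0,0,0],[0,0,0,0],[0,0,0,0],[0,0,0,0],[0,0,0,0]],
], gripper=0, grip_force=25)

```text
time: 43.15
tool_pos: [0.5852, -0.0621, 0.0805]
tool_rot: [-1.559, 0.004, 0.144]
contact_force: [0.7, 2.4, 1.8]
opening: 0.0099
```

Request:
send_rows([
  [[0,0,0,8],[0,0,0,16],[0,0,0,24],[0,0,0,32],[0,0,0,40],[0,0,0,48],[0,0,0,56],[0,0,0,64]],
])

```text
time: 43.95
tool_pos: [0.5855, -0.0616, 0.0805]
tool_rot: [-1.569, 0.013, -0.979]
contact_force: [1.2, 2.2, -0.4]
opening: 0.0096
```

```bash
python3 -c "
from h import *
go(.5857,-.0624,.081,-81.72)"
```

```text
shift [ 0.0008 -0.0005 -0.0002] twist 25.63 rows 3.0 | pos [ 0.5855 -0.0616  0.0805] yaw -56.09 t 44.0 F [ 1.2  2.2 -0.4] op 0.0096 q [-0.24  0.64  1.54  0.01  0.97 -0.84]
```

Request:
send_rows([
  [[0.0005,0,0,8],[0.0005,0,0,16],[0.0005,0,0,24],[0.0005,0,0,26],[0.0005,0,0,28],[0.0005,0,0,28],[0.0005,0,0,28]],
])

```text
time: 44.65
tool_pos: [0.5857, -0.0616, 0.0805]
tool_rot: [-1.575, 0.013, -1.466]
contact_force: [1.2, 3.1, 0.3]
opening: 0.0098
```

```bash
python3 -c "
from h import *
go(.5857,-.0624,.081,-81.72);print(sensors.observe()['torque'])"
```

```text
shift [ 0.0008 -0.0005 -0.0001] twist -2.29 rows 0.3 | pos [ 0.5857 -0.0616  0.0805] yaw -84.01 t 44.6 F [1.2 3.1 0.3] op 0.0098 q [-0.24  0.64  1.54  0.01  0.97 -0.35]
[ 0.52474662 -0.01088251  0.42812685]
```

Request:
send_rows([
  [[0,0,0,-1.5],[0,0,0,-1.5],[0,0,0,-1.5],[0,0,0,-1.5],[0,-0.03,0,-1.5],[0,-0.08,0,-1.5],[0,-0.12,0,-1.5],[0,-0.15,0,-1.5]],
], gripper=0.35)

```text
time: 45.45
tool_pos: [0.5871, -0.0638, 0.2336]
tool_rot: [-1.572, 0.012, -1.44]
contact_force: [1.4, -0.9, -0.8]
opening: 0.0319
```

```bash
python3 -c "
from h import *
go(.545,.035,.36,-81.72)"
```

```text
shift [-0.1049 -0.1252 -0.029 ] twist -0.8 rows 3.3 | pos [ 0.5871 -0.0638  0.2336] yaw -82.52 t 45.5 F [ 1.4 -0.9 -0.8] op 0.0319 q [-0.24  0.48  1.36  0.01  1.31 -0.38]
```

Request:
send_rows([
  [[-0.1049,-0.1252,-0.029,-0.8],[-0.1049,-0.1252,-0.029,-0.8],[-0.1049,-0.1252,-0.029,-0.8],[-0.1049,-0.1252,-0.029,-0.8],[-0.1049,-0.1252,-0.029,-0.8],[-0.1049,-0.1252,-0.029,-0.8],[-0.1049,-0.1252,-0.029,-0.8]],
])

```text
time: 46.15
tool_pos: [0.5448, 0.0342, 0.3581]
tool_rot: [-1.575, 0.012, -1.427]
contact_force: [-0.4, -0.0, 1.0]
opening: 0.032
```

```bash
python3 -c "
from h import *
c=snap('wrist','w40.png');snap('scene','s40.png')
cv2.imwrite('pics/z40.png',np.hstack([cv2.resize(cv2.imread('pics/s40.png')[160:260,260:390],(520,400)),cv2.resize(cv2.imread('pics/w40.png')[0:60,285:385],(280,168)).repeat(1,0) if 0 else cv2.resize(cv2.imread('pics/w40.png')[0:270,240:430],(280,400))]))
o=sensors.observe();print(o['time'],o['tool_pos'],o['contact_force'])"
```

```text
46.25 [0.54491731 0.03415926 0.35832769] [ 0.13896261  0.40708042 -0.13056194]
```

View pics/z40.png

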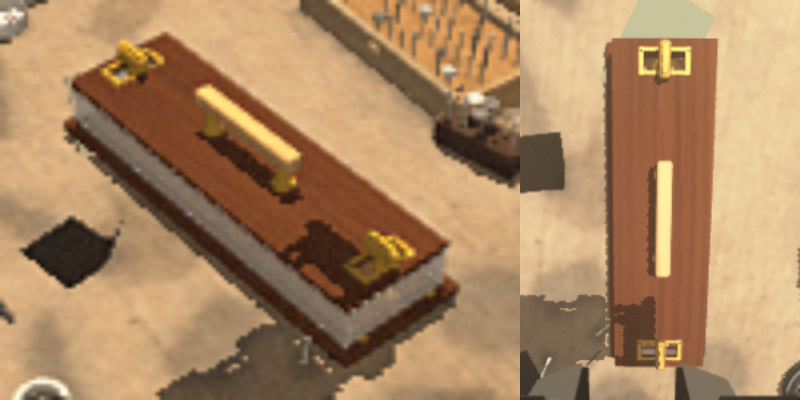

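View pics/s40.png

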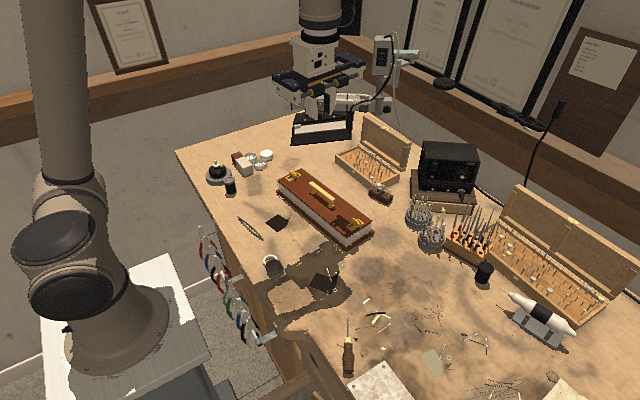

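```bash
python3 -c "
from h import *
rings(load('s40'),.0075,12);print();rings(snap('side','d40.png'),.0075,12);hand_in()"
```

```text
[341   1   7   8  15] [343.6   4.5] [1.758  1.7054 0.0075]
[354   6   7  20  45] [357.   16.1] [1.6851 1.4499 0.0075]
[346  12   7   8  17] [348.7  15.6] [1.6484 1.4881 0.0075]
[344  27   8   8  15] [346.9  30.8] [1.4805 1.2646 0.0075]
[558  37   7   6  14] [560.5  40. ] [2.3238 0.503  0.0075]
[335  56   7   5  17] [337.9  58.1] [1.2167 0.9625 0.0075]
[324  78   9   5  14] [328.7  80.1] [1.0437 0.7768 0.0075]
[445 183   8   7  16] [448.4 186. ] [ 0.9469 -0.0454  0.0075]

the job is handed in; nothing more can be done
```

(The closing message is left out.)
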